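Sort the roller bolts through a gauge block and stack its rings on the spindle

ROBOT

A 6-joint arm with a two-finger parallel gripper is mounted at the origin on a cart in front of the work surface, level with it; the furniture and walls round the work are solid. World frame = base frame: x ahead of the robot, y to its left, z up, the work surface at z = 0. Lengths are in m, angles in degrees, forces in N, time in s.
With the tool pointing down it reaches from about 0.4 to 0.825 m from the base axis. Payload 7 kg.
Tool frame: the origin (TCP) lies midway between the tips of the shut fingers; the grasp point (between the pads) lies 19 mm behind it; z points along the fingers, y is the direction in which the jaws open and shut (so a half turn about z gives the same grasp; the last joint's range is limited). The gripper opens to 88 mm and grips with 3 to 60 N. Pads are 19 mm wide; open, the fingers measure 130 mm over their backs; the gripper's body (78 mm by 193 mm) begins 47 mm behind the grasp point.
Start: joints at [-59.696, 20.546, 0.682, 0, -70.136, -16.507], TCP at [0.161, -0.656, 0.227] pointing down, gripper open.
Joint ranges: [-176.03, 176.03], [-82.01, 121.73], [-58.28, 71.71], [-173.87, 95.51], [-174.79, -0.11], [-173.66, 173.66]. Speed limits (degrees/s): [136.94, 136.94, 172.46, 180, 180, 180].

INTERFACE

Orientations are given as [roll, pitch, yaw] about the fixed x, y, z axes, in that order (R = Rz(yaw) Ry(pitch) Rx(roll)).
In Python, from plant import get_state, capture, get_calibration, close_job, boxes_of, cut_out gives the robot as it stands.
- The arm moves only by the tool apply_moves, never from a script. Its argument "commands" is a list of rows, each an object with "grip": the closure, from 0 (fully open) to 1 (shut); "slide": the shift along the tool's x, y, z in m, a list of three; "roll": the turn about the tool's z in degrees. In form: [{"grip": grip, "slide": [x, y, z], "roll": roll}, ...]. A call has 1 to 5 rows; each row is the pose to reach, as a shift and turn from the pose commanded when the call began, along the tool's axes at that moment; what a row does not reach only later rows make up. A row lasts 1/8 s, in which the tool goes at most 62.5 mm and 10.7 degrees, less where a joint would pass 70% of its speed; a pose out of reach is approached as far as the arm can. A call with a gripper value outside its range is refused whole. The fingers move at their own pace and stop on an object; "grip_force" is the grip in N (left out, the last holds). Time passes only in rows, so rows that repeat a pose let the fingers close. It gives the time, the measured TCP pose, the force and the opening at its end, in the units of the state.
- get_state(): the state, without advancing time (a new reading comes with each control period).
- capture(name): name is "side" or "top" or "wrist"; returns (picture, depth): 400x640x3 uint8, red, green, blue; 400x640 float32, m along the optical axis (not along the pixel's ray), 0 where there is no reading.
- get_calibration(name): a dict with "mtx" (3x3 intrinsics, pixels), "R" (3x3) and "t" (3): a world point X has camera coordinates R X + t. Camera axes: x right, y down, z forward; pixel columns grow to the right and rows downward; lengths in m; the calibration is good to about 2 mm. A picture is of the moment at which its call begins: read the wrist's pose just before it. get_calibration takes no time and is no camera call; for the wrist camera it gives the pose at the moment of the call.
- close_job(): hands the job in, once; it reports no verdict.
Trained networks look in the newest picture that a camera, given by its name, has taken for a name from the list of things; names that differ only in an ending like _2 or _b are one class to them, and where a whole thing is asked for, a point or a joint stands for the part that bears it (a point fixed in the world has none). Each returns a list of dicts, best first, with "score" (0 to 1); they miss things now and then, are a little off and sometimes report something else, mostly with a low value. They report only what shows in the picture. A call takes as long as a camera call.
- boxes_of(name, camera): "position" ([x, y, z] in m, in the coordinates of the camera as it stood for that picture, good to about 4 mm: the middle of the surface that is visible of it).
- cut_out(name, camera): "mask" (400x640 bool, what is visible of it).
The state is a dict: "time_s": time; "joints": joint angles; "qd": joint speeds; "joint_torque": joint torques, N m; "tcp_pos": TCP position; "eef_rot": TCP orientation; "contact_force": force on the tool from outside, world axes, zero at the start; "moment": the same for the moment, N m; "gripper_width": finger opening in m.
Only numpy, scipy, OpenCV 4.12 (cv2) and the standard library are available. Lean on these libraries where they do the work, as an engineer would, in place of code of your own. Each camera call takes 0.05 s, during which the arm holds its last target.

TASK

The strap cutter's roller has been taken apart: sort its loose bolts by length in the blue gauge block, dropping each one through the shortest slot that it will pass so that it lies level in its compartment, below the block's top. Thread the roller's rings fully home on the upright spindle, the red plastic spacer first, then the brass washer, then the black bushing. Leave the tape roll and the beeswax where they are.

Things in the scene. Friction and masses are not known exactly. Their poses are not given: they have to be found in the camera images.
- short_1_c (a point): centre of a short bolt, 48 mm long over all: round steel shank 10 mm thick between a dark square head (16x16 mm, 7 mm thick) and a brass square nut (16x16 mm, 8 mm thick) screwed on flush with the tip. 35 g. It lies level on head and nut, this point 8 mm above what it lies on, and does not roll. x axis along the shank from head to nut. May be absent.
- short_2_c (a point): centre of the other short bolt, 48 mm long over all: round steel shank 10 mm thick between a dark square head (16x16 mm, 7 mm thick) and a brass square nut (16x16 mm, 8 mm thick) screwed on flush with the tip. 35 g. It lies level on head and nut, this point 8 mm above what it lies on, and does not roll. x axis along the shank from head to nut. May be absent.
- medium_1_c (a point): centre of a medium bolt, 62 mm long over all: round steel shank 10 mm thick between a dark square head (16x16 mm, 7 mm thick) and a brass square nut (16x16 mm, 8 mm thick) screwed on flush with the tip. 35 g. It lies level on head and nut, this point 8 mm above what it lies on, and does not roll. x axis along the shank from head to nut. May be absent.
- medium_2_c (a point): centre of the other medium bolt, 62 mm long over all: round steel shank 10 mm thick between a dark square head (16x16 mm, 7 mm thick) and a brass square nut (16x16 mm, 8 mm thick) screwed on flush with the tip. 35 g. It lies level on head and nut, this point 8 mm above what it lies on, and does not roll. x axis along the shank from head to nut. May be absent.
- long_1_c (a point): centre of a long bolt, 76 mm long over all: round steel shank 10 mm thick between a dark square head (16x16 mm, 7 mm thick) and a brass square nut (16x16 mm, 8 mm thick) screwed on flush with the tip. 35 g. It lies level on head and nut, this point 8 mm above what it lies on, and does not roll. x axis along the shank from head to nut. May be absent.
- long_2_c (a point): centre of the other long bolt, 76 mm long over all: round steel shank 10 mm thick between a dark square head (16x16 mm, 7 mm thick) and a brass square nut (16x16 mm, 8 mm thick) screwed on flush with the tip. 35 g. It lies level on head and nut, this point 8 mm above what it lies on, and does not roll. x axis along the shank from head to nut. May be absent.
- gauge_block: blue gauge block, fixed, 102 mm (its x) by 130 mm (its y) and 52 mm high, with three slots side by side in its top that run along its x, 40 mm apart; origin at the centre of its underside. Each slot is at once the length gauge and the mouth of a compartment.
- slot_short (a point): centre of the mouth of the short slot (one brass dot in front of it), level with the block's top: 53 mm long along this point's x, 24 mm wide along its y, 40 mm deep with straight walls, a 3 mm chamfer round the mouth. z up. Room for two short bolts one above the other.
- slot_medium (a point): centre of the mouth of the medium slot (two brass dots in front of it), level with the block's top: 67 mm long along this point's x, 24 mm wide along its y, 40 mm deep with straight walls, a 3 mm chamfer round the mouth. z up. Room for two medium bolts one above the other.
- slot_long (a point): centre of the mouth of the long slot (three brass dots in front of it), level with the block's top: 81 mm long along this point's x, 24 mm wide along its y, 40 mm deep with straight walls, a 3 mm chamfer round the mouth. z up. Room for two long bolts one above the other.
- spindle_seat (a point): fixed spindle stub: grey round foot 68 mm across and 12 mm high with an upright steel bolt 14 mm thick; this point lies on the bolt's axis at the top face of the foot, z up. The bolt rises 50 mm above this point, the last 6 mm tapering to 6 mm across.
- spacer_c (a point): centre (half-way up) of the red plastic spacer ring, outside 36 mm across, bore 18 mm, 16 mm high, 40 g; z along the bore
- washer_c (a point): centre (half-way up) of the thick brass washer, outside 44 mm across, bore 18 mm, 8 mm high, 40 g; z along the bore
- bushing_c (a point): centre (half-way up) of the black plastic bushing, outside 31 mm across, bore 18 mm, 22 mm high, 40 g; z along the bore
- masking_roll: bystander: loose roll of masking tape lying flat, 94 mm across, 25 mm high; origin at the centre of its underside
- beeswax: bystander: loose yellow beeswax block, 36x58x20 mm; origin at the centre of its underside
- thread_box: obstacle, fixed: open wooden thread box, 139 mm (its x) by 196 mm, walls 62 mm high, its lid standing open at the far side up to 190 mm; origin at the centre of its underside, always in the same place
- drawer_chest: obstacle, fixed: wooden chest with closed drawers, 223 mm (its x) by 268 mm, 208 mm high, its knobs stand out 10 to 20 mm towards the robot; origin at the centre of its underside, always in the same place

How it is judged:
By the outcome, as a careful person would: the job done as asked, in the order asked, and still so for the second after the job is handed in, with the robot touching nothing.
Of short_1, short_2, medium_1, medium_2, long_1, long_2 only 3 to 5 are there at a start; the rules pass over those that are not, and their reading is None.
At some moment in a run one of short_1, short_2, medium_1, medium_2, long_1, long_2 may be knocked a few centimetres aside while the robot is not near it.
Once in a run the grip may slacken for a moment while it holds something.
It also fails if it takes over 210 s, if anything falls off the work surface, if the arm or the gripper's body presses on something with over 40 N, if the wrist force passes 120 N, or if a joint passes its speed limit or range.

## Working session

There is one attempt and no reset: what is moved stays moved. The work goes in short steps, Python scripts to look and compute and a tool call to move; the robot and the scene stay as the last step left them, time stands still between calls to the robot, and variables do not carry over. Pictures are saved under pics/ and viewed, and the job is handed in when it is done.

Besides the shell and the picture viewer there is one more tool, called in YAML: its name, and indented under it one key for each argument. apply_moves: Moves the arm, as the interface text tells. Its arguments: {"type":"object","properties":{"commands":{"type":"array"},"grip_force":{"type":"number"}},"required":["commands"]}

```bash
ls; mkdir -p pics; cat > h.py <<'E'
import numpy as np, cv2
from plant import *
def save(n,img): cv2.imwrite('pics/'+n,img[:,:,::-1])
def world(cal,u,v,d):
    K=cal['mtx'];c=np.stack([(u-K[0,2])*d/K[0,0],(v-K[1,2])*d/K[1,1],d],-1)
    return (c-cal['t'])@cal['R']
E
python3 - <<'E'
from h import *
s=get_state();print(s)
for n in ['top','side','wrist']:
    p,d=capture(n);save(n+'0.png',p);c=get_calibration(n);print(n,c)
E
```

```text
pics
{'time_s': 0.0, 'joints': array([-5.96947094e+01,  2.05911785e+01,  6.32424485e-01, -1.92122772e-02,
       -7.01350801e+01, -1.65063735e+01]), 'qd': array([-0.13993563, -0.01652637, -0.03561553,  0.06993792,  0.09766664,
       -0.0214288 ]), 'joint_torque': array([ 4.61365380e-04, -5.82717669e+01,  2.93075502e+01,  6.99775457e+00,
        7.14180715e-03, -1.42519734e-04]), 'tcp_pos': array([ 0.16084   , -0.65504758,  0.22561819]), 'eef_rot': array([ 1.79904901e+02, -9.34647690e-03, -1.66207618e+02]), 'contact_force': array([ 0.51831604,  1.10722278, -0.45470297]), 'moment': array([-2.09638758e-02,  4.72537791e-02,  6.24081101e-05]), 'gripper_width': 0.08755062081435383}
top {'mtx': array([[517.18065725,   0.        , 318.58662641],
       [  0.        , 517.18065725, 201.47064681],
       [  0.        ,   0.        ,   1.        ]]), 'R': array([[ 0.02805929, -0.99960383, -0.00220369],
       [-0.99534247, -0.02773613, -0.09232586],
       [ 0.09222817,  0.00478402, -0.99572641]]), 't': array([-0.06750469,  0.51712133,  1.52019656])}
side {'mtx': array([[372.87999106,   0.        , 318.50867483],
       [  0.        , 372.87999106, 200.45840016],
       [  0.        ,   0.        ,   1.        ]]), 'R': array([[ 0.99722527, -0.07276876, -0.01569931],
       [-0.05857237, -0.63681761, -0.76878646],
       [ 0.04594604,  0.76757283, -0.63931285]]), 't': array([-0.51278552,  0.03499442,  1.12560047])}
wrist {'mtx': array([[359.82632019,   0.        , 317.61683392],
       [  0.        , 359.82632019, 192.20274579],
       [  0.        ,   0.        ,   1.        ]]), 'R': array([[-0.23831013,  0.9711866 ,  0.00220596],
       [ 0.92672484,  0.22671951,  0.29963199],
       [ 0.29049844,  0.07344966, -0.95405231]]), 't': array([ 0.67267474, -0.03886616,  0.39141691])}
```

View pics/top0.png

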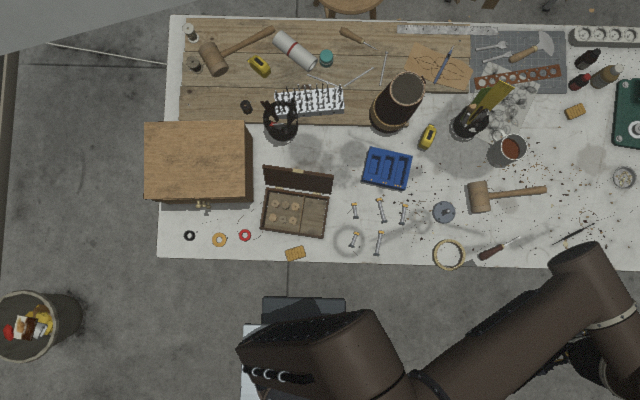

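View pics/side0.png

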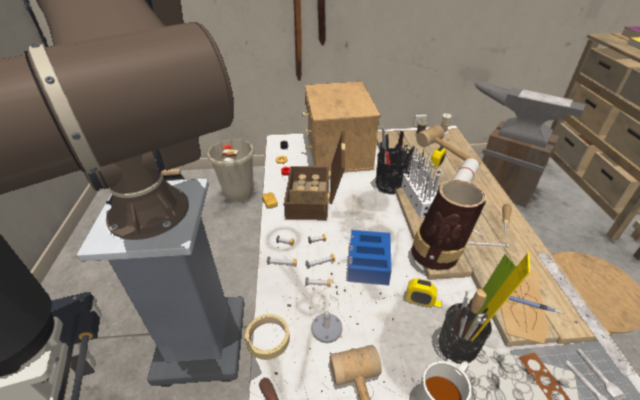

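View pics/wrist0.png

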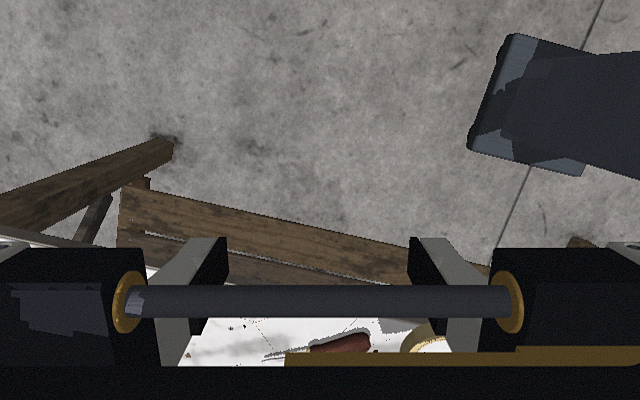

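```bash
cat >> h.py <<'E'
def locate(n,cam):
    p,d=capture(cam);c=get_calibration(cam)
    return p,d,c
def dets(name,cam,c):
    out=[]
    for r in boxes_of(name,cam):
        out.append((round(r['score'],2),np.round((np.array(r['position'])-c['t'])@c['R'],4)))
    return out
E
python3 - <<'E'
from h import *
for cam in ['top','side']:
    p,d=capture(cam);c=get_calibration(cam);print(cam)
    for n in ['short_1_c','medium_1_c','long_1_c','gauge_block','spacer_c','washer_c','bushing_c','spindle_seat','masking_roll','beeswax','thread_box','drawer_chest']:
        print(n,dets(n,cam,c))
    if cam=='top':
        cv2.imwrite('pics/topz.png',cv2.resize(p[130:280,150:480],None,fx=2.4,fy=2.4,interpolation=cv2.INTER_CUBIC)[:,:,::-1])
        np.save('top_d.npy',d)
print(get_state()['time_s'])
E
```

```text
top
short_1_c [(0.56, array([ 0.4081, -0.1616,  0.0126]))]
medium_1_c []
long_1_c [(0.54, array([ 0.4957, -0.24  ,  0.0077]))]
gauge_block [(0.76, array([ 0.6218, -0.2525,  0.0516]))]
spacer_c []
washer_c []
bushing_c []
spindle_seat [(0.68, array([ 0.4953, -0.1612,  0.011 ])), (0.62, array([ 0.5003, -0.4287,  0.0107]))]
masking_roll [(0.66, array([ 0.3709, -0.4447,  0.0223]))]
beeswax [(0.51, array([0.3631, 0.0091, 0.0161]))]
thread_box []
drawer_chest [(0.8, array([0.5985, 0.2716, 0.2072])), (0.26, array([ 0.4986, -0.2381,  0.0105])), (0.25, array([0.4001, 0.2424, 0.0091]))]
side
short_1_c [(0.56, array([0.411 , 0.3171, 0.0205]))]
medium_1_c []
long_1_c [(0.74, array([ 0.3715, -0.4504,  0.0253]))]
gauge_block [(0.78, array([ 0.6202, -0.2816,  0.0509]))]
spacer_c [(0.74, array([ 0.4024, -0.2418,  0.01  ])), (0.6, array([ 0.4135, -0.1668,  0.0133]))]
washer_c [(0.43, array([0.3971, 0.2381, 0.007 ]))]
bushing_c [(0.55, array([0.4094, 0.3169, 0.0195]))]
spindle_seat [(0.81, array([ 0.5027, -0.4433,  0.0149])), (0.54, array([ 0.3619, -0.0024,  0.0244]))]
masking_roll [(0.78, array([ 0.3713, -0.4517,  0.024 ]))]
beeswax [(0.52, array([ 0.366 , -0.0004,  0.0211]))]
thread_box [(0.28, array([ 0.5022, -0.4438,  0.0111]))]
drawer_chest [(0.84, array([0.6125, 0.1535, 0.1812])), (0.65, array([ 0.4127, -0.1645,  0.0136]))]
1.45
```

View pics/topz.png

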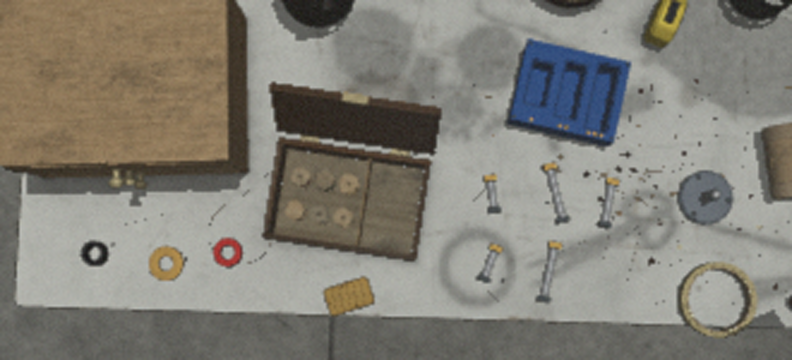

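```bash
cat >> h.py <<'E'
from scipy.spatial.transform import Rotation as Ro
def go(x,y,z,yaw):
    s=get_state();R=Ro.from_euler('xyz',s['eef_rot'],degrees=True).as_matrix()
    d=R.T@(np.array([x,y,z])-s['tcp_pos'])
    dy=(yaw-s['eef_rot'][2]+180)%360-180
    print('t',round(s['time_s'],2),'slide',np.round(d,4),'roll',round(-dy,2),'dist',round(np.linalg.norm(d),3), 'j',np.round(s['joints'],0), 'w',round(s['gripper_width'],4),'f',np.round(s['contact_force'],1))
E
python3 - <<'E'
from h import *
c=get_calibration('wrist');print(-c['R'].T@c['t'])
s=get_state();print(s['tcp_pos'])
R=Ro.from_euler('xyz',s['eef_rot'],degrees=True).as_matrix()
print('cam in tool',R.T@(-c['R'].T@c['t']-s['tcp_pos']),R.T@c['R'].T)
go(0.42,-0.24,0.36,-180)
# top cloud colours
p,d=capture('top');c=get_calibration('top')
v,u=np.mgrid[:400,:640];W=world(c,u,v,d)
hsv=cv2.cvtColor(p,cv2.COLOR_RGB2HSV)
for n,(a,b) in dict(black=(190,236),brass=(219,240),red=(245,235)).items():
    print(n,W[b-1:b+2,a-1:a+2].reshape(-1,3).mean(0))
for (a,b) in [(355,210),(381,210),(404,213),(353,240),(378,242),(443,211)]: print(np.round(W[b,a],3))
E
```

```text
[ 0.08264378 -0.67337905  0.3843005 ]
[ 0.16094461 -0.65550928  0.2265745 ]
cam in tool [ 0.08030702  0.00131776 -0.15772408] [[-9.72549858e-05 -9.54006845e-01 -2.99784806e-01]
 [ 9.99999537e-01 -3.79693746e-04  8.83885663e-04]
 [-9.57059389e-04 -2.99784581e-01  9.54006441e-01]]
t 1.45 slide [-0.3507  0.3417 -0.1334] roll 13.8 dist 0.508 j [-60.  21.   1.   0. -70. -17.] w 0.0872 f [ 0.1  0.2 -0.4]
black [0.40565938 0.33089383 0.00313028]
brass [0.39612823 0.24342922 0.00135139]
red [0.41332424 0.1657722  0.00153832]
[ 0.497 -0.163  0.016]
[ 0.5   -0.241  0.011]
[ 0.492 -0.311  0.009]
[ 0.407 -0.159  0.017]
[ 0.403 -0.233  0.02 ]
[ 0.501 -0.424  0.025]
```

apply_moves:
  commands:
    - {"grip": 0,"slide": [-0.07,0.068,-0.027],"roll": 3}
    - {"grip": 0,"slide": [-0.14,0.136,-0.054],"roll": 6}
    - {"grip": 0,"slide": [-0.21,0.204,-0.08],"roll": 9}
    - {"grip": 0,"slide": [-0.28,0.272,-0.107],"roll": 12}
    - {"grip": 0,"slide": [-0.35,0.34,-0.133],"roll": 13.8}

```text
time_s: 2.12
tcp_pos: [0.3215, -0.3983, 0.3099]
eef_rot: [-180.0, 0.0, 179.9]
contact_force: [1.1, 0.2, -0.4]
gripper_width: 0.0876
```

```bash
python3 - <<'E'
from h import *
go(0.44,-0.24,0.38,-180)
E
```

```text
t 2.12 slide [-0.1183  0.1585 -0.0701] roll -0.09 dist 0.21 j [-29.   2. -12.   0. -76. -61.] w 0.0876 f [ 1.1  0.2 -0.4]
```

apply_moves:
  commands:
    - {"grip": 0,"slide": [-0.118,0.158,-0.07],"roll": 0}
    - {"grip": 0,"slide": [-0.118,0.158,-0.07],"roll": 0}
    - {"grip": 0,"slide": [-0.118,0.158,-0.07],"roll": 0}
    - {"grip": 0,"slide": [-0.118,0.158,-0.07],"roll": 0}
    - {"grip": 0,"slide": [-0.118,0.158,-0.07],"roll": 0}

```text
time_s: 2.75
tcp_pos: [0.4398, -0.2408, 0.3797]
eef_rot: [-180.0, 0.1, -179.9]
contact_force: [0.3, 0.7, -0.9]
gripper_width: 0.0875
```

```bash
python3 - <<'E'
from h import *
s=get_state();print(s['joints'])
go(0.44,-0.24,0.38,-180)
p,d=capture('wrist');c=get_calibration('wrist');save('w1.png',p);np.savez('w1.npz',p=p,d=d,**c)
p,d=capture('top');save('top1.png',p)
E
```

```text
[-6.21638766e+00  1.12797239e-01 -5.17230298e+00  2.97527547e-04
 -8.46410649e+01 -8.36338283e+01]
t 2.75 slide [-0.0002  0.0008 -0.0003] roll 0.15 dist 0.001 j [ -6.   0.  -5.   0. -85. -84.] w 0.0875 f [ 0.3  0.7 -0.9]
```

View pics/w1.png

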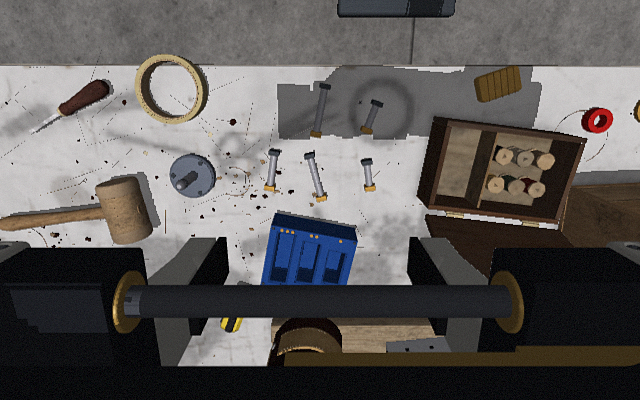

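View pics/top1.png

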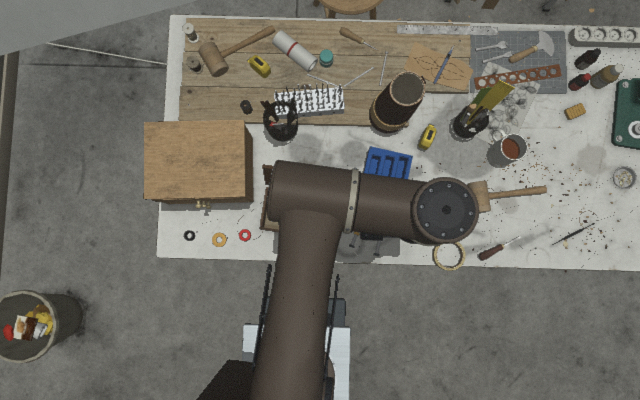

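```bash
cat >> h.py <<'E'
def cloud(p,d,c):
    v,u=np.mgrid[:400,:640];W=world(c,u,v,d);W[d==0]=np.nan;return W
def bolts(p,d,c,roi=None,zmin=.004,zmax=.03,amin=60,show=None):
    W=cloud(p,d,c);z=W[...,2]
    m=((z>zmin)&(z<zmax)&(d>0)).astype(np.uint8)
    n,l,st,ce=cv2.connectedComponentsWithStats(m,connectivity=8)
    out=[]
    for i in range(1,n):
        if st[i,4]<amin: continue
        q=W[l==i];q=q[:,:2]
        (cx,cy),(a,b),ang=cv2.minAreaRect((q*1000).astype(np.float32))
        L=max(a,b);Wd=min(a,b)
        if a<b: ang+=90
        out.append((round(cx/1000,4),round(cy/1000,4),round((ang+90)%180-90,1),round(L,1),round(Wd,1),int(st[i,4]),np.round(ce[i])))
    return out
E
python3 - <<'E'
from h import *
f=np.load('w1.npz');c={k:f[k] for k in ['mtx','R','t']}
for o in bolts(f['p'],f['d'],c): print(o)
W=cloud(f['p'],f['d'],c)
print('table z',[np.round(W[b,a],4) for a,b in [(300,205),(400,190),(345,175),(100,180)]])
z=W[...,2]; m=(z>.046)&(z<.058)&(W[...,0]>.5)&(W[...,0]<.75)&(W[...,1]<-.1)&(W[...,1]>-.4)
q=W[m];print(len(q),q.mean(0));print(cv2.minAreaRect((q[:,:2]*1000).astype(np.float32)))
E
```

```text
(0.3725, -0.4445, -81.8, 93.0, 92.4, 1892, array([168.,  88.]))
(0.3645, 0.0111, -70.0, 57.4, 36.4, 1222, array([497.,  84.]))
(0.3996, -0.5981, -61.7, 141.3, 24.2, 1043, array([ 78., 101.]))
(0.4015, -0.2364, -10.9, 75.8, 15.8, 427, array([320., 110.]))
(0.4103, -0.1625, -19.7, 48.2, 16.0, 296, array([371., 117.]))
(0.4038, 0.2237, 14.3, 29.8, 6.5, 68, array([638., 112.]))
(0.4145, 0.1641, -52.5, 35.3, 34.7, 557, array([597., 120.]))
(0.4359, -0.0082, -63.4, 224.5, 103.8, 630, array([445., 150.]))
(0.4781, -0.0312, -7.3, 107.9, 54.2, 2023, array([462., 165.]))
(0.4897, 0.0569, -6.5, 107.1, 95.4, 2480, array([524., 172.]))
(0.4896, -0.3087, -8.8, 62.6, 16.0, 329, array([271., 170.]))
(0.5003, -0.2442, 15.2, 76.3, 17.8, 381, array([315., 177.]))
(0.4998, -0.4309, -85.3, 66.9, 66.8, 1382, array([193., 175.]))
(0.4965, -0.1635, 9.4, 47.9, 16.1, 271, array([368., 175.]))
(0.5311, -0.5114, 39.2, 103.1, 45.7, 300, array([136., 197.]))
(0.527, 0.1816, -51.3, 135.3, 64.4, 915, array([585., 202.]))
(0.562, -0.6492, -79.8, 172.2, 24.5, 1121, array([ 41., 219.]))
(0.5742, -0.2443, 78.5, 129.4, 2.4, 519, array([314., 224.]))
(0.6247, -0.2954, -11.5, 66.0, 24.1, 646, array([282., 254.]))
(0.631, -0.2547, -11.6, 55.3, 22.2, 490, array([308., 259.]))
(0.6393, -0.2146, -12.4, 41.4, 20.7, 341, array([333., 264.]))
(0.7603, -0.3048, -36.7, 77.9, 24.8, 203, array([278., 326.]))
(0.7836, -0.1337, 83.9, 218.2, 71.4, 2796, array([381., 333.]))
table z [array([ 0.5483, -0.2671, -0.    ]), array([ 0.5236, -0.1104, -0.0011]), array([ 4.993e-01, -1.971e-01, -2.000e-04]), array([ 0.5084, -0.5776, -0.0028])]
2999 [ 0.61913412 -0.25445542  0.05057304]
((665.1297607421875, -289.19537353515625), (180.91197204589844, 200.27342224121094), 77.68836212158203)
```

apply_moves:
  commands:
    - {"grip": 0,"slide": [-0.055,-0.02,0],"roll": 0}
    - {"grip": 0,"slide": [-0.11,-0.04,0],"roll": 0}
    - {"grip": 0,"slide": [-0.11,-0.04,0],"roll": 0}
    - {"grip": 0,"slide": [-0.11,-0.04,0],"roll": 0}

```text
time_s: 3.35
tcp_pos: [0.5481, -0.283, 0.3779]
eef_rot: [180.0, -0.1, 179.9]
contact_force: [-0.7, -0.3, -1.0]
gripper_width: 0.0875
```

```bash
python3 - <<'E'
from h import *
go(0.55,-0.28,0.38,-180)
p,d=capture('wrist');c=get_calibration('wrist');save('w2.png',p);np.savez('w2.npz',p=p,d=d,**c)
for o in bolts(p,d,c): print(o)
W=cloud(p,d,c)
z=W[...,2]; m=(z>.046)&(z<.058)&(W[...,0]>.54)&(W[...,0]<.71)&(W[...,1]<-.16)&(W[...,1]>-.35)
m=m.astype(np.uint8);n,l,st,ce=cv2.connectedComponentsWithStats(m);i=1+np.argmax(st[1:,4]);q=W[l==i]
print(st[i],q.mean(0));print(cv2.minAreaRect((q[:,:2]*1000).astype(np.float32)))
zz=z.copy()
m=((z>.0)&(z<.043)&(W[...,0]>.56)).astype(np.uint8)
# bolt spindle
m=(z>.055)&(z<.065)&(abs(W[...,1]+.43)<.05)&(abs(W[...,0]-.5)<.05);print('spindle top',m.sum(),W[m].mean(0),W[m].min(0),W[m].max(0))
E
```

```text
t 3.35 slide [-0.0019  0.003  -0.0021] roll -0.1 dist 0.004 j [ -9.  12.   8.   0. -86. -81.] w 0.0875 f [-0.7 -0.3 -1. ]
(0.4005, -0.5985, -64.6, 141.3, 21.7, 1230, array([92., 21.]))
(0.3937, -0.444, -89.9, 93.3, 54.4, 1173, array([194.,  23.]))
(0.4041, -0.2361, -10.8, 74.4, 15.9, 508, array([351.,  29.]))
(0.38, 0.0118, 87.3, 59.7, 22.5, 635, array([537.,   7.]))
(0.4116, -0.1618, -19.4, 48.9, 16.4, 377, array([406.,  36.]))
(0.415, 0.1507, 0.8, 27.1, 8.7, 162, array([635.,  40.]))
(0.472, -0.0759, -6.7, 123.9, 4.4, 699, array([466.,  80.]))
(0.478, -0.0269, -5.8, 111.2, 50.1, 3116, array([503.,  85.]))
(0.4888, 0.0611, -6.2, 111.4, 96.6, 3493, array([567.,  94.]))
(0.492, -0.3056, -9.2, 62.3, 21.1, 391, array([298.,  97.]))
(0.5026, -0.2448, 15.2, 76.2, 20.4, 450, array([344., 105.]))
(0.5017, -0.4303, -89.1, 68.3, 65.4, 1689, array([214., 104.]))
(0.4984, -0.1626, 9.7, 47.9, 16.3, 318, array([401., 103.]))
(0.5439, -0.5017, 8.5, 88.4, 3.7, 132, array([162., 134.]))
(0.5371, 0.1522, -29.6, 70.9, 32.9, 457, array([617., 135.]))
(0.5681, -0.6548, -82.0, 173.2, 24.7, 1170, array([ 
[... 480 characters left out ...]
 257, array([525., 240.]))
(0.7406, -0.5215, -84.0, 34.7, 17.2, 76, array([168., 255.]))
(0.7602, -0.2237, 89.6, 189.6, 51.3, 1126, array([369., 273.]))
(0.76, -0.0111, 54.2, 29.6, 19.3, 168, array([483., 269.]))
(0.8846, -0.1337, 89.9, 118.7, 71.8, 1872, array([398., 336.]))
(0.9108, -0.4344, -83.5, 219.0, 92.5, 4139, array([238., 344.]))
(0.9106, -0.0611, 27.0, 27.9, 12.4, 67, array([444., 348.]))
[ 286  152  105   86 4207] [ 0.62399732 -0.25017691  0.05250766]
((625.3491821289062, -253.32644653320312), (130.12921142578125, 102.55990600585938), 78.52961730957031)
spindle top 92 [ 0.50137656 -0.42925968  0.05954446] [ 0.49501112 -0.43628176  0.05534039] [ 0.50770807 -0.42352889  0.06370141]
```

View pics/w2.png

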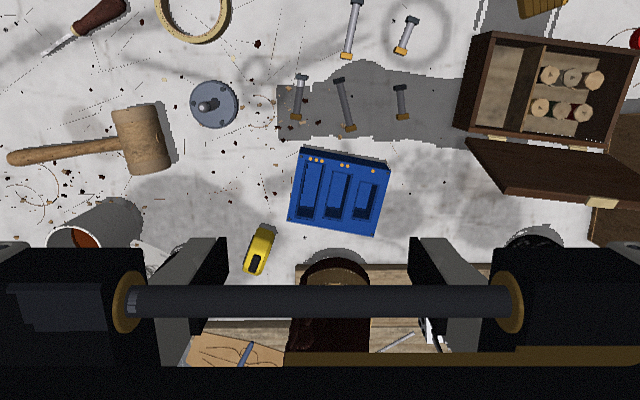

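```bash
python3 - <<'E'
from h import *
f=np.load('w2.npz');p=f['p'];d=f['d'];c={k:f[k] for k in ['mtx','R','t']}
c0=np.array([.6253,-.2533]);a=np.radians(-11.5);ex=np.array([np.cos(a),np.sin(a)]);ey=np.array([-np.sin(a),np.cos(a)])
s=0.00025
gx,gy=np.meshgrid(np.arange(-.06,.06,s),np.arange(-.075,.075,s))  # cols = x', rows=y'
X=np.stack([c0[0]+gx*ex[0]+gy*ey[0],c0[1]+gx*ex[1]+gy*ey[1],np.full_like(gx,.052)],-1)
P=(X@c['R'].T+c['t'])@c['mtx'].T;uv=(P[...,:2]/P[...,2:]).astype(np.float32)
im=cv2.remap(p,uv[...,0],uv[...,1],cv2.INTER_CUBIC)
for k in range(-50,51,10):
    x=int((k/1000+.06)/s);cv2.line(im,(x,0),(x,6),(255,0,0),1)
for k in range(-70,71,10):
    y=int((k/1000+.075)/s);cv2.line(im,(0,y),(6,y),(255,0,0),1)
save('rect.png',im)
E
```

```text
(no output)
```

View pics/rect.png

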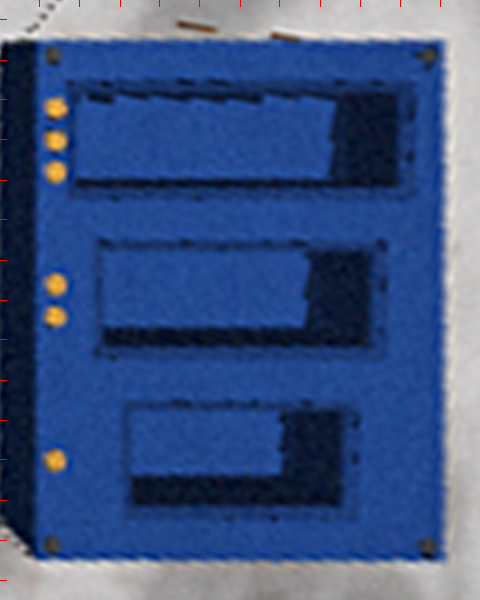

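```bash
python3 - <<'E'
from h import *
go(0.55,-0.28,0.38,-180)
c=get_calibration('wrist');p,d=capture('wrist');c2=get_calibration('wrist');np.savez('w3.npz',p=p,d=d,**c)
print(c['t']-c2['t'])
for o in bolts(p,d,c):
    if o[5]>250 and o[0]<.65 and -.5<o[1]<-.1: print(o)
W=cloud(p,d,c)
z=W[...,2]; m=(z>.046)&(z<.058)&(W[...,0]>.54)&(W[...,0]<.71)&(W[...,1]<-.16)&(W[...,1]>-.35)
m=m.astype(np.uint8);n,l,st,ce=cv2.connectedComponentsWithStats(m);i=1+np.argmax(st[1:,4]);q=W[l==i]
print(cv2.minAreaRect((q[:,:2]*1000).astype(np.float32)))
m=(z>.055)&(z<.065)&(abs(W[...,1]+.43)<.05)&(abs(W[...,0]-.5)<.05);print('spindle top',m.sum(),W[m].mean(0),W[m].min(0),W[m].max(0))
E
```

```text
t 3.4 slide [-0.0022  0.0028 -0.001 ] roll -0.08 dist 0.004 j [ -9.  12.   8.   0. -86. -81.] w 0.0879 f [0.6 0.1 0.4]
[-1.86533304e-05  2.57161515e-04  9.33397113e-05]
(0.3938, -0.4441, 89.2, 93.3, 53.6, 1149, array([194.,  23.]))
(0.4037, -0.2362, -11.2, 74.7, 15.9, 500, array([351.,  29.]))
(0.4112, -0.162, -20.3, 48.9, 16.1, 378, array([406.,  35.]))
(0.4911, -0.3085, -8.9, 61.9, 15.7, 370, array([298.,  97.]))
(0.502, -0.2443, 15.3, 75.9, 19.5, 444, array([344., 105.]))
(0.5012, -0.4303, 89.9, 67.4, 66.8, 1677, array([214., 104.]))
(0.4982, -0.1629, 9.3, 48.1, 15.7, 315, array([400., 102.]))
(0.5752, -0.2432, 78.6, 129.7, 0.9, 290, array([343., 156.]))
(0.6213, -0.2933, -11.5, 74.3, 23.7, 812, array([309., 187.]))
(0.6289, -0.2524, -11.4, 61.3, 20.8, 603, array([336., 193.]))
(0.6376, -0.2131, -11.7, 46.0, 20.5, 424, array([363., 198.]))
((625.083740234375, -253.45632934570312), (130.39540100097656, 102.63883209228516), 78.71668243408203)
spindle top 91 [ 0.50101556 -0.4297545   0.05861326] [ 0.49489629 -0.43699781  0.05508733] [ 0.50778706 -0.42366201  0.06253607]
```

```bash
python3 - <<'E'
from h import *
go(0.4973,-0.1632,0.08,-170.6)
E
```

```text
t 3.45 slide [0.0508 0.1194 0.2996] roll -9.46 dist 0.326 j [ -9.  12.   8.   0. -86. -81.] w 0.0878 f [-0.3 -1.   0. ]
```

apply_moves:
  commands:
    - {"grip": 0.4,"slide": [0.01,0.024,0.055],"roll": -2}
    - {"grip": 0.4,"slide": [0.02,0.048,0.11],"roll": -4}
    - {"grip": 0.4,"slide": [0.03,0.072,0.165],"roll": -6}
    - {"grip": 0.4,"slide": [0.04,0.096,0.22],"roll": -8}
    - {"grip": 0.4,"slide": [0.051,0.119,0.272],"roll": -9.4}

```text
time_s: 4.08
tcp_pos: [0.4969, -0.1624, 0.1072]
eef_rot: [-180.0, 0.2, -170.5]
contact_force: [1.9, 0.0, -0.7]
gripper_width: 0.053
```

```bash
python3 - <<'E'
from h import *
go(0.4973,-0.1632,0.006,-170.6)
c=get_calibration('wrist');p,d=capture('wrist');save('w4.png',p)
for o in bolts(p,d,c):
    if o[5]>250 and o[0]<.56 and -.5<o[1]<-.1: print(o)
go(0.4973,-0.1632,0.006,-170.6)
E
```

```text
t 4.08 slide [ 1.000e-04 -8.000e-04  1.012e-01] roll 0.05 dist 0.101 j [  3.  13. -28.   0. -49. -84.] w 0.053 f [ 1.9  0.  -0.7]
(0.408, -0.2366, -11.6, 64.8, 16.4, 1744, array([225.,  51.]))
(0.4111, -0.1619, -20.0, 48.2, 15.9, 1368, array([338.,  70.]))
(0.4906, -0.3084, -9.2, 62.6, 16.6, 1699, array([117., 151.]))
(0.5016, -0.2442, 15.1, 76.1, 19.9, 1744, array([207., 179.]))
(0.4975, -0.1626, 9.9, 48.1, 16.0, 1082, array([315., 193.]))
t 4.12 slide [-0.0063 -0.0042  0.0945] roll 0.0 dist 0.095 j [  4.  13. -28.  -0. -49. -84.] w 0.0526 f [-6.3  3.4 -6.7]
```

View pics/w4.png

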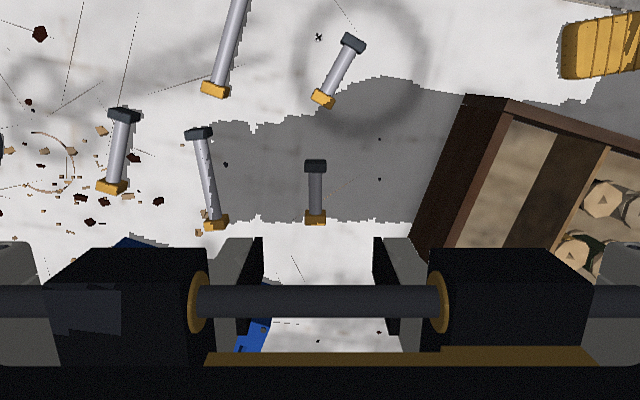

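apply_moves:
  commands:
    - {"grip": 0.4,"slide": [0,0.0,0.04],"roll": 0}
    - {"grip": 0.4,"slide": [0,0,0.08],"roll": 0}
    - {"grip": 0.4,"slide": [0,0,0.1],"roll": 0}
    - {"grip": 0.4,"slide": [0,0,0.1],"roll": 0}
    - {"grip": 0.4,"slide": [0,0,0.1],"roll": 0}

```text
time_s: 4.75
tcp_pos: [0.4986, -0.1631, 0.0087]
eef_rot: [-180.0, 0.1, -170.6]
contact_force: [0.5, -0.2, 0.7]
gripper_width: 0.0526
```

```bash
python3 - <<'E'
from h import *
go(0.4975,-0.1626,0.006,-170.6)
E
```

```text
t 4.75 slide [0.001  0.0007 0.0027] roll 0.01 dist 0.003 j [  3.  21. -33.   0. -36. -84.] w 0.0526 f [ 0.5 -0.2  0.7]
```

apply_moves:
  commands:
    - {"grip": 0.4,"slide": [0.001,0.0005,0.0025],"roll": 0}
    - {"grip": 1,"slide": [0.001,0.0005,0.0025],"roll": 0}
    - {"grip": 1,"slide": [0.001,0.0005,0.0025],"roll": 0}
    - {"grip": 1,"slide": [0.001,0.0005,0.0025],"roll": 0}
    - {"grip": 1,"slide": [0.001,0.0005,0.0025],"roll": 0}
  grip_force: 30

```text
time_s: 5.38
tcp_pos: [0.4968, -0.1627, 0.0045]
eef_rot: [-180.0, -0.0, -170.6]
contact_force: [0.7, -0.2, 0.3]
gripper_width: 0.018
```

apply_moves:
  commands:
    - {"grip": 1,"slide": [0,0,0],"roll": 0}
    - {"grip": 1,"slide": [0,0,0],"roll": 0}
    - {"grip": 1,"slide": [0,0,-0.03],"roll": 0}
    - {"grip": 1,"slide": [0,0,-0.08],"roll": 0}
    - {"grip": 1,"slide": [0,0,-0.12],"roll": 0}

```text
time_s: 6.0
tcp_pos: [0.4968, -0.1627, 0.1262]
eef_rot: [-180.0, 0.0, -170.6]
contact_force: [1.1, 0.6, -0.4]
gripper_width: 0.0088
```

```bash
python3 - <<'E'
from h import *
go(0.6333,-0.2141,0.11,168.5)
E
```

```text
t 6.0 slide [-0.1262 -0.073   0.0163] roll 20.91 dist 0.147 j [  3.  11. -26.   0. -52. -84.] w 0.0088 f [ 1.1  0.6 -0.4]
```

apply_moves:
  commands:
    - {"grip": 1,"slide": [-0.04,-0.024,0],"roll": 7}
    - {"grip": 1,"slide": [-0.08,-0.048,0],"roll": 14}
    - {"grip": 1,"slide": [-0.126,-0.073,0.016],"roll": 20.9}
    - {"grip": 1,"slide": [-0.126,-0.073,0.016],"roll": 20.9}
    - {"grip": 1,"slide": [-0.126,-0.073,0.016],"roll": 20.9}

```text
time_s: 6.62
tcp_pos: [0.6322, -0.2141, 0.1075]
eef_rot: [-180.0, -0.1, 168.5]
contact_force: [-0.5, -0.1, 0.5]
gripper_width: 0.0089
```

```bash
python3 - <<'E'
from h import *
go(0.6333,-0.2141,0.0535,168.5)
c=get_calibration('wrist');p,d=capture('wrist');save('w5.png',p);np.savez('w5.npz',p=p,d=d,**c)
E
```

```text
t 6.62 slide [-0.0012  0.0002  0.054 ] roll 0.01 dist 0.054 j [ -2.  25.  -9.  -0. -56. -99.] w 0.0089 f [-0.5 -0.1  0.5]
```

View pics/w5.png

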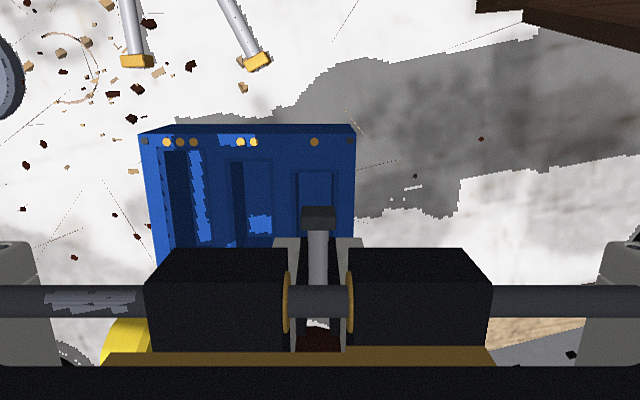

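```bash
cat >> h.py <<'E'
def ray(c,u,v,z):
    K=c['mtx'];r=np.array([(u-K[0,2])/K[0,0],(v-K[1,2])/K[1,1],1.])@c['R'];o=-c['t']@c['R'];return o+r*(z-o[2])/r[2]
def blk(X,c0=(.6248,-.2537),yaw=-11.5):
    a=np.radians(yaw);dx=X[0]-c0[0];dy=X[1]-c0[1];return np.round(1000*np.array([dx*np.cos(a)+dy*np.sin(a),-dx*np.sin(a)+dy*np.cos(a)]),1)
E
python3 - <<'E'
from h import *
f=np.load('w5.npz');p=f['p'];d=f['d'];c={k:f[k] for k in ['mtx','R','t']}
cv2.imwrite('pics/w5z.png',cv2.resize(p[120:250,270:370],None,fx=6,fy=4.5,interpolation=cv2.INTER_CUBIC)[:,:,::-1])
W=cloud(p,d,c);m=(W[...,2]>.10)&(W[...,2]<.135);m[250:]=0;m[:,:300]=0;m[:,336:]=0;m[225:]=0
q=W[m];print(m.sum(),q.min(0),q.max(0),q[:,2].mean()); B=np.array([blk(x) for x in q]);print(np.percentile(B,[1,50,99],axis=0))
print('tcp',blk(get_state()['tcp_pos']))
z=W[...,2];m=(z>.047)&(z<.057)&(W[...,0]<.72)&(W[...,0]>.5);m[:,:120]=0;q=W[m];B=np.array([blk(x) for x in q]);print(q[:,2].mean(),np.percentile(B,[.3,99.7],axis=0))
E
```

```text
661 [ 0.60759109 -0.21589589  0.10297009] [ 0.61464752 -0.20007603  0.12055379] 0.1144727551568329
[[-24.8  34.3]
 [-24.   41.8]
 [-20.6  49.7]]
tcp [-0.6 40.4]
0.05125375089772981 [[-51.  -96.6]
 [101.2  64.6]]
```

View pics/w5z.png

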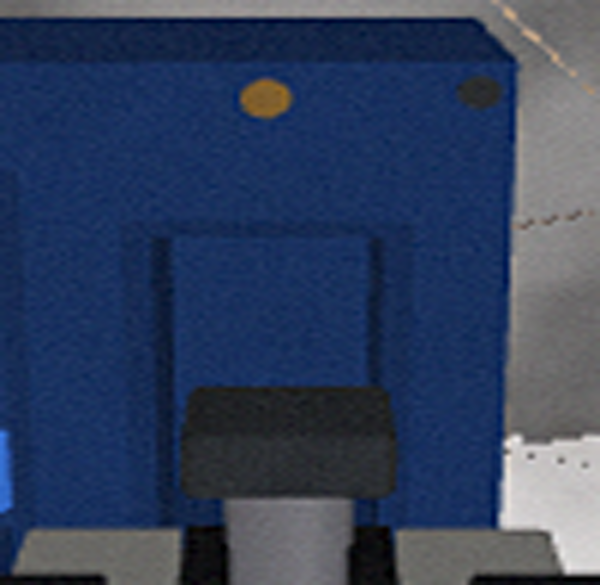

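apply_moves:
  commands:
    - {"grip": 1,"slide": [-0.0008,-0.001,0.03],"roll": 0}
    - {"grip": 1,"slide": [-0.0008,-0.001,0.05],"roll": 0}
    - {"grip": 1,"slide": [-0.0008,-0.001,0.0535],"roll": 0}
    - {"grip": 1,"slide": [-0.0008,-0.001,0.0535],"roll": 0}
    - {"grip": 1,"slide": [-0.0008,-0.001,0.0535],"roll": 0}

```text
time_s: 7.3
tcp_pos: [0.6343, -0.2152, 0.0566]
eef_rot: [180.0, 0.1, 168.5]
contact_force: [-0.5, -0.5, -0.5]
gripper_width: 0.0089
```

```bash
python3 - <<'E'
from h import *
go(0.6328,-0.2145,0.0535,168.5)
c=get_calibration('wrist');p,d=capture('wrist');save('w6.png',p[100:300,200:440].repeat(3,0).repeat(3,1))
E
```

```text
t 7.3 slide [0.0016 0.0004 0.0031] roll 0.02 dist 0.003 j [ -2.  28. -11.   0. -50. -99.] w 0.0089 f [-0.5 -0.5 -0.5]
```

View pics/w6.png

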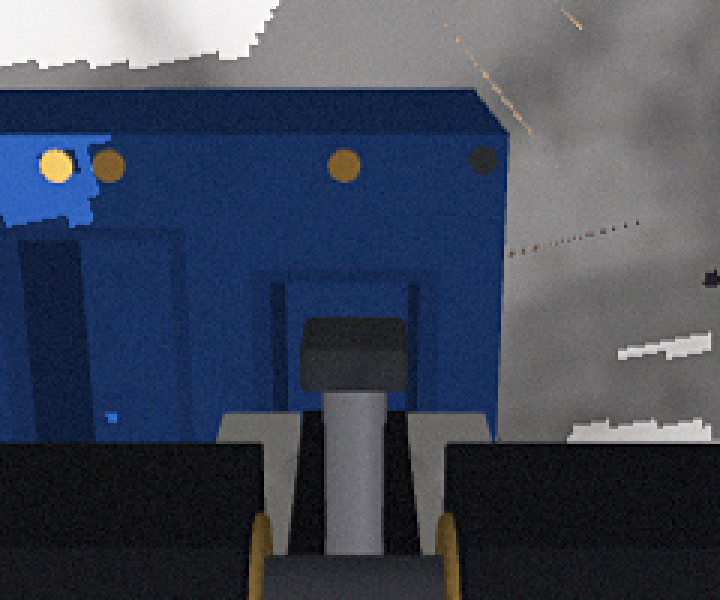

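```bash
python3 - <<'E'
from h import *
c=get_calibration('wrist')
print('tcp',blk(get_state()['tcp_pos']))
print(blk(ray(c,318,206,.067)),blk(ray(c,318,194.3,.050)),blk(ray(c,318,190,.052)))
for u in (200+272/3,200+420/3): print('slot side',blk(ray(c,u,200,.050)))
for u in (200+302/3,200+408/3): print('head side',blk(ray(c,u,206,.067)))
E
```

```text
tcp [ 1.5 39.5]
[-27.   41.5] [-26.9  41.5] [-29.7  41.5]
slot side [-24.   28.4]
slot side [-24.   52.1]
head side [-27.  34.]
head side [-27.   49.3]
```

```bash
python3 - <<'E'
from h import *
c=get_calibration('wrist')
print(blk(ray(c,318,206,.051)),blk(ray(c,318,216.7,.067)))
for u in (200+302/3,200+408/3): print('head side',blk(ray(c,u,206,.051)))
E
```

```text
[-21.3  41.5] [-22.1  41.5]
head side [-21.3  33.2]
head side [-21.3  50.2]
```

apply_moves:
  commands:
    - {"grip": 1,"slide": [0.0023,-0.0012,0],"roll": 0}
    - {"grip": 1,"slide": [0.0023,-0.0012,0.003],"roll": 0}
    - {"grip": 1,"slide": [0.0023,-0.0012,0.003],"roll": 0}

```text
time_s: 7.72
tcp_pos: [0.6312, -0.2161, 0.0523]
eef_rot: [-180.0, 0.0, 168.5]
contact_force: [-1.2, 0.8, 2.3]
gripper_width: 0.0089
```

```bash
python3 - <<'E'
from h import *
s=get_state();print('tcp',blk(s['tcp_pos']),s['tcp_pos'][2],s['contact_force'])
c=get_calibration('wrist');p,d=capture('wrist');save('w7.png',p[100:300,200:440].repeat(3,0).repeat(3,1))
E
```

```text
tcp [-1.3 38.1] 0.05230171592150458 [-1.23972438  0.82163588  2.33491164]
```

View pics/w7.png

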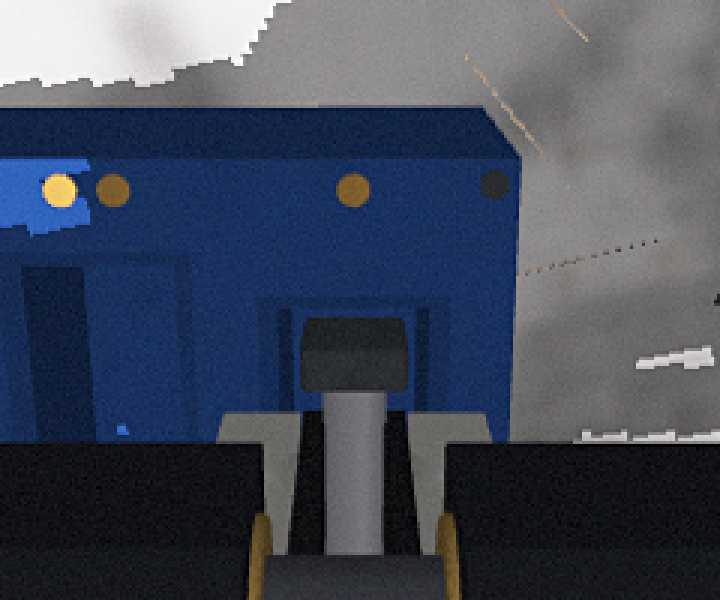

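apply_moves:
  commands:
    - {"grip": 0.7,"slide": [0,0,0],"roll": 0}
    - {"grip": 0.7,"slide": [0,0,0],"roll": 0}
    - {"grip": 0.7,"slide": [0,0,-0.01],"roll": 0}
    - {"grip": 0.5,"slide": [0,0,-0.05],"roll": 0}
    - {"grip": 0.4,"slide": [0,0,-0.1],"roll": 0}

```text
time_s: 8.4
tcp_pos: [0.6301, -0.2158, 0.1522]
eef_rot: [-180.0, -0.2, 168.5]
contact_force: [1.1, -1.1, 0.5]
gripper_width: 0.041
```

```bash
cat >> h.py <<'E'
def look(n,crop=None):
    c=get_calibration('wrist');p,d=capture('wrist');save(n+'.png',p);np.savez(n+'.npz',p=p,d=d,**c)
    return p,d,c
E
python3 - <<'E'
from h import *
p,d,c=look('w8')
for o in bolts(p,d,c):
    if o[5]>250 and o[0]<.56 and -.5<o[1]<-.1: print(o)
go(.4105,-.162,.1,160)
E
```

```text
(0.4963, -0.309, -9.3, 51.5, 16.1, 1141, array([162.,  39.]))
(0.5104, -0.2435, 18.8, 60.2, 19.3, 1169, array([254.,  39.]))
(0.5064, -0.4221, -26.8, 69.0, 49.5, 4763, array([29., 77.]))
t 8.45 slide [0.2304 0.0097 0.0592] roll 8.57 dist 0.238 j [ -2.  22.  -6.   0. -62. -99.] w 0.0449 f [ 1.9 -1.   7.5]
```

View pics/w8.png

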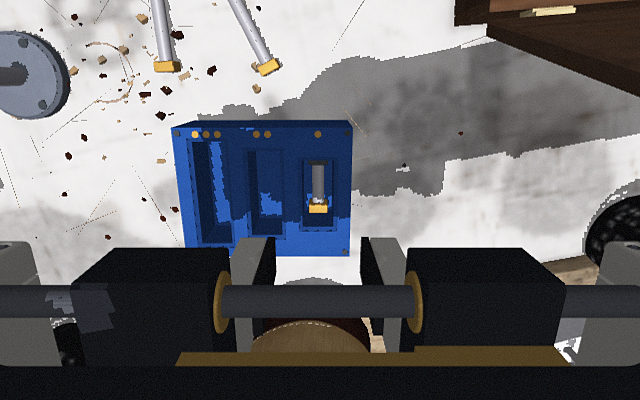

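apply_moves:
  commands:
    - {"grip": 0.4,"slide": [0.055,0.002,0.01],"roll": 2}
    - {"grip": 0.4,"slide": [0.11,0.005,0.03],"roll": 4}
    - {"grip": 0.4,"slide": [0.165,0.008,0.05],"roll": 7}
    - {"grip": 0.4,"slide": [0.22,0.01,0.059],"roll": 8.5}
    - {"grip": 0.4,"slide": [0.23,0.01,0.059],"roll": 8.5}

```text
time_s: 9.07
tcp_pos: [0.4036, -0.1599, 0.0926]
eef_rot: [-180.0, -0.1, 160.0]
contact_force: [-0.2, -0.9, 0.9]
gripper_width: 0.0527
```

```bash
python3 - <<'E'
from h import *
s=get_state();print(s['tcp_pos'])
p,d,c=look('w9')
for o in bolts(p,d,c):
    if o[5]>250 and o[0]<.56 and -.5<o[1]<-.1: print(o)
go(.4105,-.162,.006,160)
E
```

```text
[ 0.40360692 -0.15989562  0.09261965]
(0.4106, -0.1618, -19.6, 48.7, 15.9, 1197, array([316., 210.]))
(0.3925, -0.2322, -7.4, 56.3, 16.0, 1144, array([211., 211.]))
(0.5012, -0.2422, 15.3, 37.4, 9.9, 442, array([261., 340.]))
t 9.12 slide [-0.0059 -0.0001  0.0873] roll 0.01 dist 0.088 j [   5.    6.  -39.   -0.  -45. -115.] w 0.0526 f [-1.4  1.3 -0. ]
```

apply_moves:
  commands:
    - {"grip": 0.4,"slide": [-0.005,0,0.04],"roll": 0}
    - {"grip": 0.4,"slide": [-0.005,0,0.065],"roll": 0}
    - {"grip": 0.4,"slide": [-0.005,0,0.08],"roll": 0}
    - {"grip": 0.4,"slide": [-0.005,0,0.08],"roll": 0}

```text
time_s: 9.62
tcp_pos: [0.4129, -0.1622, 0.0124]
eef_rot: [-180.0, -0.1, 160.0]
contact_force: [0.9, -0.8, 0.4]
gripper_width: 0.0528
```

```bash
python3 - <<'E'
from h import *
go(.4106,-.162,.0055,160)
E
```

```text
t 9.62 slide [ 0.0022 -0.0006  0.0069] roll 0.01 dist 0.007 j [   4.   15.  -43.    0.  -33. -114.] w 0.0528 f [ 0.9 -0.8  0.4]
```

apply_moves:
  commands:
    - {"grip": 0.4,"slide": [0.002,-0.0005,0.0065],"roll": 0}
    - {"grip": 0.8,"slide": [0.002,-0.0005,0.0065],"roll": 0}
    - {"grip": 1,"slide": [0.002,-0.0005,0.0065],"roll": 0}
    - {"grip": 1,"slide": [0.002,-0.0005,0.0065],"roll": 0}
    - {"grip": 1,"slide": [0.002,-0.0005,0.0065],"roll": 0}

```text
time_s: 10.25
tcp_pos: [0.4105, -0.1618, 0.0068]
eef_rot: [180.0, 0.0, 160.0]
contact_force: [-0.6, -0.4, -0.5]
gripper_width: 0.0185
```

apply_moves:
  commands:
    - {"grip": 1,"slide": [0,0,0],"roll": 0}
    - {"grip": 1,"slide": [0,0,0],"roll": 0}
    - {"grip": 1,"slide": [0,0,-0.03],"roll": 0}
    - {"grip": 1,"slide": [0,0,-0.07],"roll": 0}
    - {"grip": 1,"slide": [0,0,-0.1],"roll": 0}

```text
time_s: 10.88
tcp_pos: [0.4105, -0.1618, 0.108]
eef_rot: [180.0, 0.0, 160.0]
contact_force: [0.8, -0.6, -0.8]
gripper_width: 0.0087
```

```bash
python3 - <<'E'
from h import *
go(0.6315,-0.2158,0.1,168.5)
E
```

```text
t 10.88 slide [-0.2262  0.0249  0.0082] roll -8.5 dist 0.228 j [   4.    5.  -37.    0.  -48. -114.] w 0.0087 f [ 0.8 -0.6 -0.8]
```

apply_moves:
  commands:
    - {"grip": 1,"slide": [-0.05,0.005,0],"roll": -2}
    - {"grip": 1,"slide": [-0.11,0.01,0],"roll": -4}
    - {"grip": 1,"slide": [-0.17,0.018,0],"roll": -6}
    - {"grip": 1,"slide": [-0.21,0.024,0.005],"roll": -8.5}
    - {"grip": 1,"slide": [-0.226,0.025,0.01],"roll": -8.5}

```text
time_s: 11.5
tcp_pos: [0.6327, -0.216, 0.0951]
eef_rot: [-180.0, -0.1, 168.5]
contact_force: [-0.9, 0.2, -1.3]
gripper_width: 0.009
```

apply_moves:
  commands:
    - {"grip": 1,"slide": [0,0,0.02],"roll": 0}
    - {"grip": 1,"slide": [0,0,0.035],"roll": 0}
    - {"grip": 1,"slide": [0,0,0.035],"roll": 0}
    - {"grip": 1,"slide": [0,0,0.035],"roll": 0}

```text
time_s: 12.0
tcp_pos: [0.6314, -0.2156, 0.0623]
eef_rot: [-180.0, 0.0, 168.5]
contact_force: [0.5, 0.0, -0.1]
gripper_width: 0.0092
```

```bash
cat >> h.py <<'E'
def ins(n,slot):
    p,d,c=look(n)
    save(n+'z.png',cv2.resize(p[100:300,200:440],None,fx=3,fy=3,interpolation=cv2.INTER_NEAREST))
    t={'s':(0.6315,-0.2158),'m':(.6235,-.255),'l':(.6155,-.2942)}[slot]
    go(*t,.053,168.5)
E
python3 - <<'E'
from h import *
ins('w10','s')
E
```

```text
t 12.05 slide [ 0.0001 -0.0002  0.0096] roll 0.01 dist 0.01 j [ -2.  28. -11.   0. -51. -99.] w 0.009 f [ 0.   0.4 -0.7]
```

View pics/w10z.png

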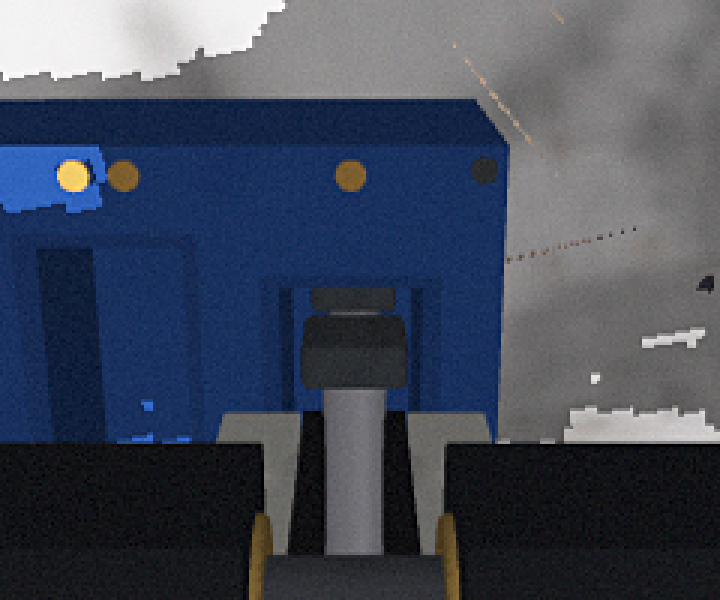

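apply_moves:
  commands:
    - {"grip": 1,"slide": [-0.0005,0,0.006],"roll": 0}
    - {"grip": 1,"slide": [-0.0005,0,0.009],"roll": 0}
    - {"grip": 1,"slide": [-0.0005,0,0.009],"roll": 0}
    - {"grip": 0.7,"slide": [-0.0005,0,0.009],"roll": 0}
    - {"grip": 0.7,"slide": [-0.0005,0,0.009],"roll": 0}

```text
time_s: 12.68
tcp_pos: [0.6318, -0.2158, 0.0526]
eef_rot: [-180.0, 0.0, 168.5]
contact_force: [-0.6, 0.4, -0.1]
gripper_width: 0.0229
```

apply_moves:
  commands:
    - {"grip": 0.7,"slide": [0,0,-0.004],"roll": 0}
    - {"grip": 0.6,"slide": [0,0,-0.04],"roll": 0}
    - {"grip": 0.4,"slide": [0,0,-0.09],"roll": 0}
    - {"grip": 0.4,"slide": [0,0,-0.1],"roll": 0}

```text
time_s: 13.18
tcp_pos: [0.6339, -0.2162, 0.1572]
eef_rot: [180.0, 0.4, 168.5]
contact_force: [-0.2, 0.5, -1.3]
gripper_width: 0.049
```

```bash
python3 - <<'E'
from h import *
p,d,c=look('w11')
for o in bolts(p,d,c):
    if o[5]>250 and o[0]<.56 and -.5<o[1]<-.1: print(o)
go(.4905,-.3085,.1,171)
E
```

```text
(0.4984, -0.309, -10.9, 47.0, 16.5, 1026, array([164.,  36.]))
(0.5128, -0.2428, 19.3, 55.4, 19.3, 1054, array([256.,  35.]))
(0.5061, -0.4225, -26.0, 69.3, 50.0, 4833, array([31., 70.]))
t 13.22 slide [ 0.1221 -0.1191  0.056 ] roll -2.48 dist 0.179 j [ -2.  23.  -6.   0. -61. -99.] w 0.0509 f [ 0.   0.7 -0.2]
```

View pics/w11.png

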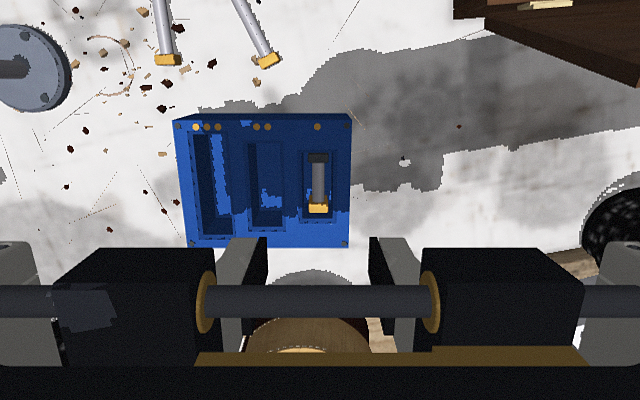

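Both short bolts sit in the short slot. Next the medium one.

apply_moves:
  commands:
    - {"grip": 0.4,"slide": [0.04,-0.04,0.01],"roll": 0}
    - {"grip": 0.4,"slide": [0.08,-0.08,0.03],"roll": -2}
    - {"grip": 0.4,"slide": [0.122,-0.119,0.055],"roll": -2.5}
    - {"grip": 0.4,"slide": [0.122,-0.119,0.055],"roll": -2.5}
    - {"grip": 0.4,"slide": [0.122,-0.119,0.055],"roll": -2.5}

```text
time_s: 13.85
tcp_pos: [0.4883, -0.3083, 0.0973]
eef_rot: [-180.0, -0.0, 171.0]
contact_force: [0.1, -0.6, 0.4]
gripper_width: 0.0525
```

```bash
python3 - <<'E'
from h import *
p,d,c=look('w12')
for o in bolts(p,d,c):
    if o[5]>250 and o[0]<.56 and -.5<o[1]<-.1: print(o)
go(.4905,-.3085,.0055,171)
E
```

```text
(0.379, -0.4431, 80.9, 90.0, 82.9, 8829, array([73., 71.]))
(0.4052, -0.2372, -9.9, 69.7, 16.3, 2006, array([404.,  60.]))
(0.5015, -0.245, 15.2, 76.0, 20.1, 1753, array([407., 200.]))
(0.4901, -0.3087, -9.5, 61.4, 15.5, 1389, array([315., 199.]))
(0.4885, -0.4282, 80.0, 67.5, 42.3, 4095, array([156., 223.]))
t 13.9 slide [-0.0014 -0.0002  0.0921] roll 0.0 dist 0.092 j [-13.  18. -21.   0. -50. -86.] w 0.0524 f [ 0.9 -0.6 -0.2]
```

apply_moves:
  commands:
    - {"grip": 0.4,"slide": [-0.001,0,0.04],"roll": 0}
    - {"grip": 0.4,"slide": [-0.001,0,0.075],"roll": 0}
    - {"grip": 0.4,"slide": [-0.001,0,0.09],"roll": 0}
    - {"grip": 0.4,"slide": [-0.001,0,0.09],"roll": 0}

```text
time_s: 14.4
tcp_pos: [0.4897, -0.3077, 0.0069]
eef_rot: [-180.0, -0.1, 171.1]
contact_force: [0.1, 0.2, 0.1]
gripper_width: 0.0524
```

```bash
python3 - <<'E'
from h import *
go(.4905,-.3087,.0055,170.7)
E
```

```text
t 14.4 slide [-0.0009 -0.0008  0.0014] roll 0.35 dist 0.002 j [-13.  25. -26.   0. -39. -86.] w 0.0524 f [0.1 0.2 0.1]
```

apply_moves:
  commands:
    - {"grip": 0.7,"slide": [-0.0005,-0.0005,0.001],"roll": 0}
    - {"grip": 1,"slide": [-0.0005,-0.0005,0.001],"roll": 0}
    - {"grip": 1,"slide": [-0.0005,-0.0005,0.001],"roll": 0}
    - {"grip": 1,"slide": [-0.0005,-0.0005,0.001],"roll": 0}
    - {"grip": 1,"slide": [-0.0005,-0.0005,0.001],"roll": 0}

```text
time_s: 15.02
tcp_pos: [0.49, -0.3088, 0.0068]
eef_rot: [-180.0, 0.0, 171.0]
contact_force: [-0.1, 0.8, 3.8]
gripper_width: 0.009
```

apply_moves:
  commands:
    - {"grip": 1,"slide": [0,0,0],"roll": 0}
    - {"grip": 1,"slide": [0,0,0],"roll": 0}
    - {"grip": 1,"slide": [0,0,-0.03],"roll": 0}
    - {"grip": 1,"slide": [0,0,-0.07],"roll": 0}
    - {"grip": 1,"slide": [0,0,-0.09],"roll": 0}

```text
time_s: 15.65
tcp_pos: [0.4907, -0.309, 0.0985]
eef_rot: [-180.0, 0.1, 171.0]
contact_force: [0.3, 0.5, -0.4]
gripper_width: 0.009
```

```bash
python3 - <<'E'
from h import *
go(0.6235,-0.255,0.09,168.5)
E
```

```text
t 15.65 slide [-0.1228  0.0741  0.0087] roll 2.51 dist 0.144 j [-13.  18. -21.   0. -51. -86.] w 0.009 f [ 0.3  0.5 -0.4]
```

apply_moves:
  commands:
    - {"grip": 1,"slide": [-0.04,0.024,0],"roll": 1}
    - {"grip": 1,"slide": [-0.08,0.05,0],"roll": 2.5}
    - {"grip": 1,"slide": [-0.123,0.074,0.008],"roll": 2.5}
    - {"grip": 1,"slide": [-0.123,0.074,0.02],"roll": 2.5}
    - {"grip": 1,"slide": [-0.123,0.074,0.035],"roll": 2.5}

```text
time_s: 16.27
tcp_pos: [0.6226, -0.2546, 0.0603]
eef_rot: [180.0, -0.1, 168.5]
contact_force: [0.7, -0.0, 0.0]
gripper_width: 0.0087
```

```bash
python3 - <<'E'
from h import *
ins('w13','m')
E
```

```text
t 16.32 slide [-0.0024  0.      0.0051] roll -0.04 dist 0.006 j [ -6.  28. -11.  -0. -51. -96.] w 0.0088 f [ 4.5  0.5 -2.8]
```

View pics/w13z.png

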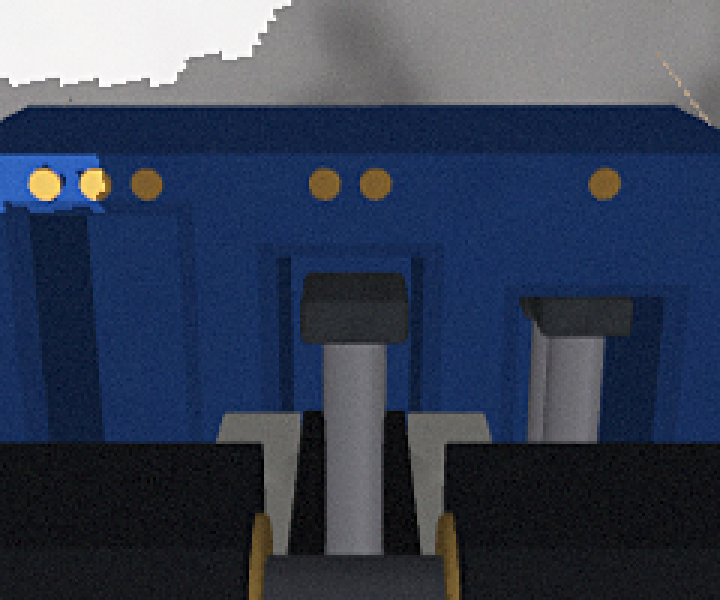

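apply_moves:
  commands:
    - {"grip": 1,"slide": [-0.002,0,0],"roll": 0}
    - {"grip": 1,"slide": [-0.002,0,0.004],"roll": 0}
    - {"grip": 1,"slide": [-0.002,0,0.006],"roll": 0}
    - {"grip": 1,"slide": [-0.002,0,0.006],"roll": 0}

```text
time_s: 16.82
tcp_pos: [0.6247, -0.2554, 0.0557]
eef_rot: [180.0, -0.0, 168.5]
contact_force: [0.2, -1.3, -0.5]
gripper_width: 0.0091
```

```bash
python3 - <<'E'
from h import *
ins('w14','m')
E
```

```text
t 16.88 slide [0.0014 0.0001 0.0028] roll -0.01 dist 0.003 j [ -6.  29. -11.   0. -51. -96.] w 0.0088 f [ 1.   0.4 -0.7]
```

View pics/w14z.png

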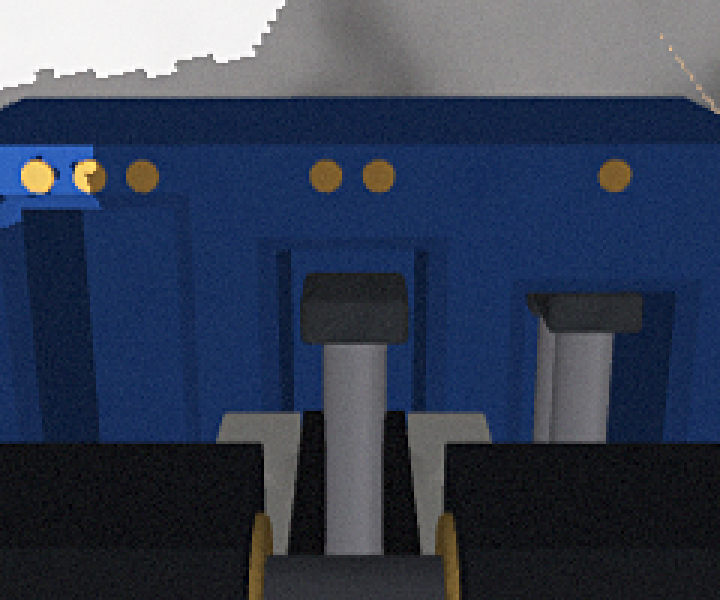

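apply_moves:
  commands:
    - {"grip": 1,"slide": [0.0006,0,0.0025],"roll": 0}
    - {"grip": 1,"slide": [0.0006,0,0.0025],"roll": 0}
    - {"grip": 0.7,"slide": [0.0006,0,0.0025],"roll": 0}
    - {"grip": 0.7,"slide": [0.0006,0,0.0025],"roll": 0}
    - {"grip": 0.7,"slide": [0.0006,0,-0.003],"roll": 0}

```text
time_s: 17.5
tcp_pos: [0.624, -0.2551, 0.0584]
eef_rot: [-180.0, -0.0, 168.5]
contact_force: [0.7, -0.3, -0.6]
gripper_width: 0.0256
```

apply_moves:
  commands:
    - {"grip": 0.5,"slide": [0,0,-0.03],"roll": 0}
    - {"grip": 0.4,"slide": [0,0,-0.08],"roll": 0}
    - {"grip": 0.4,"slide": [0.02,0,-0.1],"roll": 0}
    - {"grip": 0.4,"slide": [0.02,0,-0.1],"roll": 0}

```text
time_s: 18.0
tcp_pos: [0.6051, -0.2513, 0.1616]
eef_rot: [180.0, 0.3, 168.5]
contact_force: [0.1, -0.2, -0.5]
gripper_width: 0.0517
```

```bash
python3 - <<'E'
from h import *
p,d,c=look('w15')
for o in bolts(p,d,c):
    if o[5]>250 and o[0]<.56 and -.5<o[1]<-.1: print(o)
go(.5015,-.2445,.1,-164.8)
E
```

```text
(0.5018, -0.2448, 15.3, 76.7, 20.1, 1467, array([298.,  47.]))
(0.5013, -0.4298, -3.2, 67.0, 66.4, 4935, array([84., 95.]))
t 18.05 slide [ 0.1028 -0.0141  0.0597] roll -26.7 dist 0.12 j [ -6.  21.  -7.  -0. -61. -96.] w 0.0524 f [-0.3  0.2 -0.9]
```

View pics/w15.png

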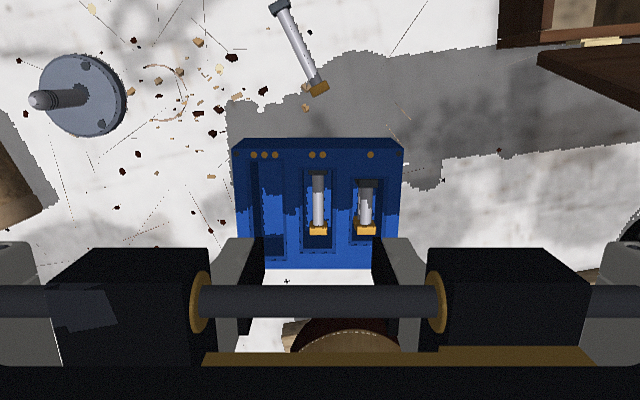

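Medium bolt is in. Next long D.

apply_moves:
  commands:
    - {"grip": 0.4,"slide": [0.05,-0.007,0.02],"roll": -10}
    - {"grip": 0.4,"slide": [0.103,-0.014,0.05],"roll": -20}
    - {"grip": 0.4,"slide": [0.103,-0.014,0.08],"roll": -26.7}
    - {"grip": 0.4,"slide": [0.103,-0.014,0.08],"roll": -26.7}
    - {"grip": 0.4,"slide": [0.103,-0.014,0.08],"roll": -26.7}

```text
time_s: 18.68
tcp_pos: [0.5021, -0.2446, 0.0789]
eef_rot: [-180.0, 0.0, -164.9]
contact_force: [-0.0, -0.3, 0.5]
gripper_width: 0.053
```

```bash
python3 - <<'E'
from h import *
p,d,c=look('w16')
for o in bolts(p,d,c):
    if o[5]>250 and o[0]<.56 and -.5<o[1]<-.1: print(o)
go(.5015,-.2445,.0055,-164.8)
E
```

```text
(0.4042, -0.2361, -11.4, 73.2, 16.1, 2354, array([372.,  58.]))
(0.5007, -0.4225, 1.7, 67.8, 52.6, 7689, array([ 42., 129.]))
(0.5016, -0.2449, 15.2, 76.2, 20.3, 1962, array([318., 203.]))
t 18.73 slide [0.0009 0.0003 0.0738] roll -0.1 dist 0.074 j [ -6.  18. -25.   0. -47. -69.] w 0.0525 f [ 0.3 -0.8 -0.1]
```

apply_moves:
  commands:
    - {"grip": 0.4,"slide": [0.0007,0,0.04],"roll": 0}
    - {"grip": 0.4,"slide": [0.0007,0,0.065],"roll": 0}
    - {"grip": 0.4,"slide": [0.0007,0,0.0725],"roll": 0}
    - {"grip": 0.4,"slide": [0.0007,0,0.0725],"roll": 0}

```text
time_s: 19.23
tcp_pos: [0.501, -0.2447, 0.0065]
eef_rot: [-180.0, 0.0, -164.8]
contact_force: [0.1, -0.1, 1.2]
gripper_width: 0.0527
```

```bash
python3 - <<'E'
from h import *
go(.5016,-.2448,.0055,-164.8)
E
```

```text
t 19.23 slide [-0.0005 -0.0003  0.001 ] roll -0.02 dist 0.001 j [ -6.  23. -29.   0. -38. -69.] w 0.0527 f [ 0.1 -0.1  1.2]
```

apply_moves:
  commands:
    - {"grip": 0.7,"slide": [-0.0005,0,0.0007],"roll": 0}
    - {"grip": 1,"slide": [-0.0005,0,0.0007],"roll": 0}
    - {"grip": 1,"slide": [-0.0005,0,0.0007],"roll": 0}
    - {"grip": 1,"slide": [-0.0005,0,0.0007],"roll": 0}
    - {"grip": 1,"slide": [-0.0005,0,0.0007],"roll": 0}

```text
time_s: 19.85
tcp_pos: [0.5009, -0.2444, 0.0055]
eef_rot: [-180.0, 0.0, -164.8]
contact_force: [0.9, 0.5, 1.2]
gripper_width: 0.0091
```

apply_moves:
  commands:
    - {"grip": 1,"slide": [0,0,0],"roll": 0}
    - {"grip": 1,"slide": [0,0,0],"roll": 0}
    - {"grip": 1,"slide": [0,0,-0.03],"roll": 0}
    - {"grip": 1,"slide": [0,0,-0.07],"roll": 0}
    - {"grip": 1,"slide": [0,0,-0.09],"roll": 0}

```text
time_s: 20.48
tcp_pos: [0.5016, -0.2446, 0.0973]
eef_rot: [-179.9, 0.1, -164.8]
contact_force: [1.1, 0.2, 0.1]
gripper_width: 0.009
```

```bash
python3 - <<'E'
from h import *
go(0.6155,-0.2942,0.09,168.5)
E
```

```text
t 20.48 slide [-0.0969 -0.0777  0.0076] roll 26.71 dist 0.124 j [ -6.  16. -24.   0. -49. -69.] w 0.009 f [1.1 0.2 0.1]
```

apply_moves:
  commands:
    - {"grip": 1,"slide": [-0.035,-0.028,0],"roll": 9}
    - {"grip": 1,"slide": [-0.07,-0.056,0],"roll": 18}
    - {"grip": 1,"slide": [-0.097,-0.0777,0.008],"roll": 26.7}
    - {"grip": 1,"slide": [-0.097,-0.0777,0.02],"roll": 26.7}
    - {"grip": 1,"slide": [-0.097,-0.0777,0.035],"roll": 26.7}

```text
time_s: 21.1
tcp_pos: [0.6139, -0.2937, 0.0591]
eef_rot: [180.0, -0.1, 168.6]
contact_force: [-1.3, 1.0, -0.0]
gripper_width: 0.0087
```

```bash
python3 - <<'E'
from h import *
ins('w17','l')
E
```

```text
t 21.15 slide [-0.003  -0.0004  0.0039] roll 0.04 dist 0.005 j [ -9.  29. -10.  -0. -51. -92.] w 0.0087 f [ 0.6  0.5 -1.3]
```

View pics/w17z.png

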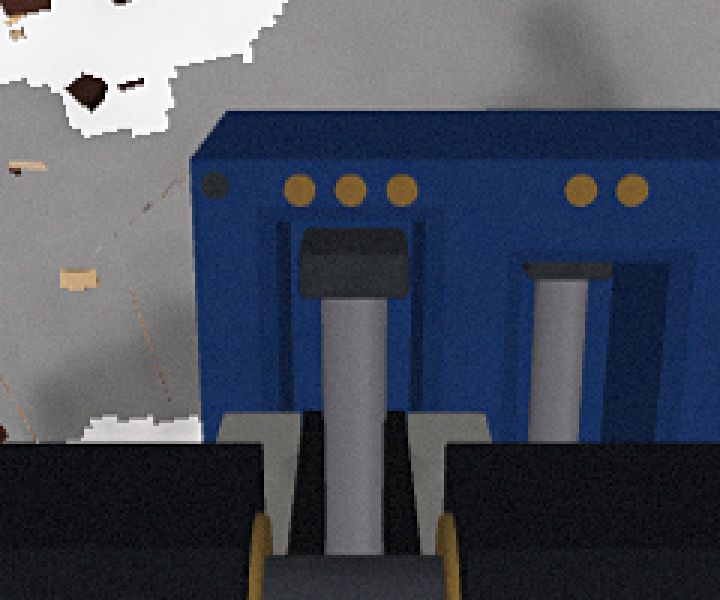

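apply_moves:
  commands:
    - {"grip": 1,"slide": [-0.0027,0,0],"roll": 0}
    - {"grip": 1,"slide": [-0.0027,0,0.003],"roll": 0}
    - {"grip": 1,"slide": [-0.0027,0,0.004],"roll": 0}
    - {"grip": 1,"slide": [-0.0027,0,0.004],"roll": 0}

```text
time_s: 21.65
tcp_pos: [0.6174, -0.2944, 0.0567]
eef_rot: [180.0, 0.0, 168.5]
contact_force: [-0.4, -0.9, 0.6]
gripper_width: 0.0087
```

```bash
python3 - <<'E'
from h import *
ins('w18','l')
E
```

```text
t 21.7 slide [ 0.002  -0.0001  0.0037] roll 0.0 dist 0.004 j [ -9.  29.  -9.   0. -51. -92.] w 0.009 f [ 0.4 -0.5 -0.7]
```

View pics/w18z.png

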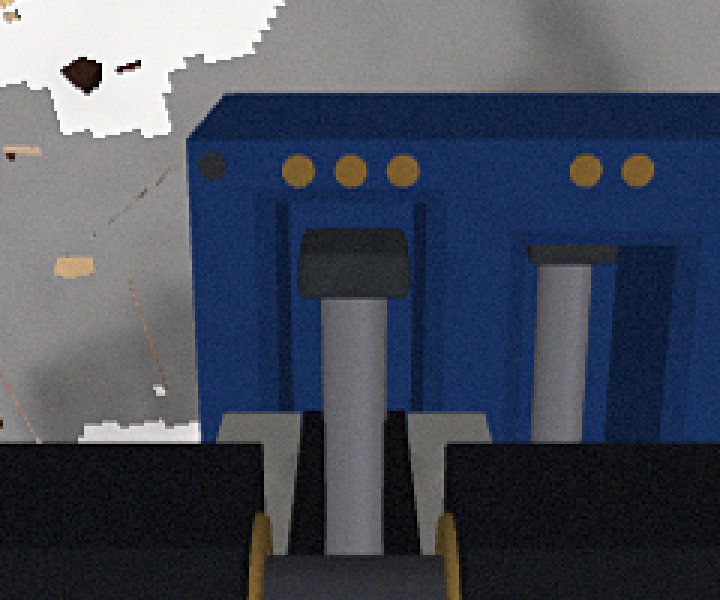

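apply_moves:
  commands:
    - {"grip": 1,"slide": [0.0007,0,0.0035],"roll": 0}
    - {"grip": 1,"slide": [0.0007,0,0.0035],"roll": 0}
    - {"grip": 0.7,"slide": [0.0007,0,0.0035],"roll": 0}
    - {"grip": 0.7,"slide": [0.0007,0,0.0035],"roll": 0}
    - {"grip": 0.7,"slide": [0.0007,0,-0.002],"roll": 0}

```text
time_s: 22.32
tcp_pos: [0.6164, -0.2943, 0.0582]
eef_rot: [180.0, -0.1, 168.5]
contact_force: [0.3, 0.1, -0.6]
gripper_width: 0.0258
```

apply_moves:
  commands:
    - {"grip": 0.5,"slide": [0,0,-0.03],"roll": 0}
    - {"grip": 0.4,"slide": [0.02,0,-0.08],"roll": 0}
    - {"grip": 0.4,"slide": [0.05,0,-0.1],"roll": 0}
    - {"grip": 0.4,"slide": [0.05,0,-0.1],"roll": 0}

```text
time_s: 22.82
tcp_pos: [0.5675, -0.2845, 0.1617]
eef_rot: [180.0, 0.3, 168.5]
contact_force: [0.4, -0.4, -0.8]
gripper_width: 0.0519
```

```bash
python3 - <<'E'
from h import *
p,d,c=look('w19')
for o in bolts(p,d,c):
    if o[5]>250 and o[0]<.56 and -.5<o[1]<-.1: print(o)
go(.4035,-.2362,.1,169)
E
```

```text
(0.4062, -0.4484, 78.6, 80.3, 28.0, 2489, array([64., 19.]))
(0.5011, -0.4295, 2.3, 67.6, 66.0, 4435, array([137., 131.]))
t 22.88 slide [0.1709 0.0145 0.0597] roll -0.5 dist 0.182 j [ -9.  19. -10.   0. -60. -92.] w 0.0525 f [ 0.5 -0.3 -0.1]
```

View pics/w19.png

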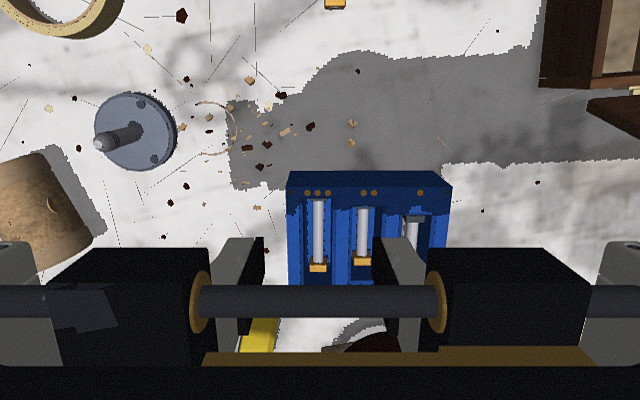

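apply_moves:
  commands:
    - {"grip": 0.4,"slide": [0.05,0.004,0.01],"roll": 0}
    - {"grip": 0.4,"slide": [0.1,0.008,0.02],"roll": 0}
    - {"grip": 0.4,"slide": [0.15,0.012,0.04],"roll": 0}
    - {"grip": 0.4,"slide": [0.17,0.0145,0.06],"roll": -0.5}
    - {"grip": 0.4,"slide": [0.17,0.0145,0.06],"roll": -0.5}

```text
time_s: 23.5
tcp_pos: [0.4021, -0.2358, 0.097]
eef_rot: [180.0, -0.2, 169.0]
contact_force: [-0.1, -0.1, -0.3]
gripper_width: 0.0529
```

```bash
python3 - <<'E'
from h import *
p,d,c=look('w20')
for o in bolts(p,d,c):
    if o[5]>250 and o[0]<.56 and -.5<o[1]<-.1: print(o)
go(.4035,-.2362,.0055,169)
E
```

```text
(0.4021, -0.2361, -11.0, 75.9, 15.9, 1691, array([315., 197.]))
(0.3769, -0.4245, -10.9, 92.0, 54.7, 4553, array([ 58., 204.]))
t 23.55 slide [0.0006 0.     0.0925] roll 0.02 dist 0.093 j [ -6.   9. -35.   0. -47. -95.] w 0.0521 f [1.1 0.8 0.4]
```

View pics/w20.png

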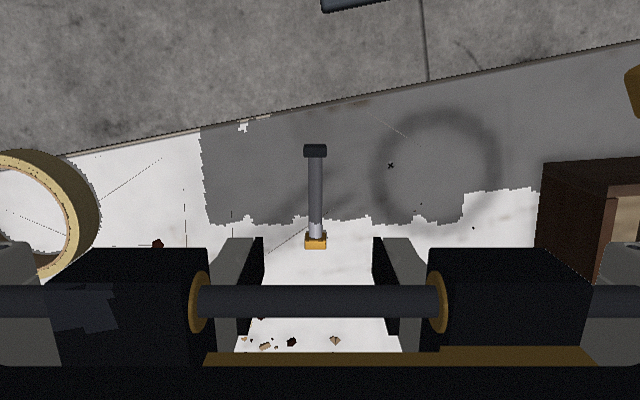

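apply_moves:
  commands:
    - {"grip": 0.4,"slide": [0,0,0.04],"roll": 0}
    - {"grip": 0.4,"slide": [0,0,0.075],"roll": 0}
    - {"grip": 0.4,"slide": [0,0,0.09],"roll": 0}
    - {"grip": 0.4,"slide": [0,0,0.09],"roll": 0}

```text
time_s: 24.05
tcp_pos: [0.4048, -0.2365, 0.0074]
eef_rot: [-180.0, -0.1, 169.0]
contact_force: [0.3, -0.4, 1.0]
gripper_width: 0.0527
```

```bash
python3 - <<'E'
from h import *
go(.4021,-.2361,.0055,169)
E
```

```text
t 24.05 slide [ 0.0028 -0.0001  0.0019] roll 0.01 dist 0.003 j [ -6.  17. -40.   0. -33. -95.] w 0.0527 f [ 0.3 -0.4  1. ]
```

apply_moves:
  commands:
    - {"grip": 0.6,"slide": [0.0025,0,0.0015],"roll": 0}
    - {"grip": 0.8,"slide": [0.0025,0,0.0015],"roll": 0}
    - {"grip": 1,"slide": [0.0025,0,0.0015],"roll": 0}
    - {"grip": 1,"slide": [0.0025,0,0.0015],"roll": 0}
    - {"grip": 1,"slide": [0.0025,0,0.0015],"roll": 0}

```text
time_s: 24.68
tcp_pos: [0.4018, -0.2359, 0.0071]
eef_rot: [-180.0, 0.0, 169.0]
contact_force: [-0.4, 1.2, 4.0]
gripper_width: 0.0089
```

apply_moves:
  commands:
    - {"grip": 1,"slide": [0,0,0],"roll": 0}
    - {"grip": 1,"slide": [0,0,0],"roll": 0}
    - {"grip": 1,"slide": [0,0,-0.03],"roll": 0}
    - {"grip": 1,"slide": [0,0,-0.07],"roll": 0}
    - {"grip": 1,"slide": [0,0,-0.09],"roll": 0}

```text
time_s: 25.3
tcp_pos: [0.4022, -0.2359, 0.0986]
eef_rot: [180.0, 0.1, 169.0]
contact_force: [-0.1, 0.2, -0.4]
gripper_width: 0.0086
```

```bash
python3 - <<'E'
from h import *
go(0.6160,-0.2943,0.09,168.5)
E
```

```text
t 25.3 slide [-0.221  -0.0165  0.009 ] roll 0.51 dist 0.222 j [ -6.   8. -35.   0. -47. -95.] w 0.0086 f [-0.1  0.2 -0.4]
```

apply_moves:
  commands:
    - {"grip": 1,"slide": [-0.05,-0.004,0],"roll": 0}
    - {"grip": 1,"slide": [-0.11,-0.008,0],"roll": 0.5}
    - {"grip": 1,"slide": [-0.165,-0.012,0],"roll": 0.5}
    - {"grip": 1,"slide": [-0.205,-0.0165,0],"roll": 0.5}
    - {"grip": 1,"slide": [-0.22,-0.0165,0.01],"roll": 0.5}

```text
time_s: 25.92
tcp_pos: [0.6164, -0.2946, 0.086]
eef_rot: [-180.0, 0.0, 168.5]
contact_force: [0.4, -0.8, -0.9]
gripper_width: 0.009
```

apply_moves:
  commands:
    - {"grip": 1,"slide": [0,0,0.015],"roll": 0}
    - {"grip": 1,"slide": [0,0,0.027],"roll": 0}
    - {"grip": 1,"slide": [0,0,0.027],"roll": 0}

```text
time_s: 26.3
tcp_pos: [0.6129, -0.2936, 0.059]
eef_rot: [180.0, -0.1, 168.5]
contact_force: [-0.4, 0.8, 0.1]
gripper_width: 0.0091
```

```bash
python3 - <<'E'
from h import *
ins('w21','l')
E
```

```text
t 26.35 slide [-0.0021 -0.      0.0067] roll -0.0 dist 0.007 j [ -9.  29. -10.  -0. -52. -92.] w 0.0087 f [ 0.2 -0.5 -0.8]
```

View pics/w21z.png

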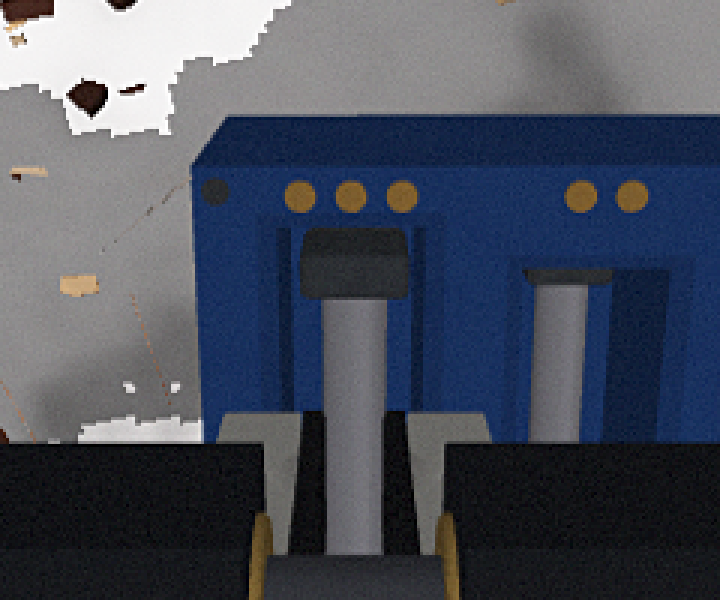

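apply_moves:
  commands:
    - {"grip": 1,"slide": [-0.001,0,0.002],"roll": 0}
    - {"grip": 1,"slide": [-0.001,0,0.002],"roll": 0}
    - {"grip": 1,"slide": [-0.001,0,0.002],"roll": 0}

```text
time_s: 26.72
tcp_pos: [0.6154, -0.2942, 0.0581]
eef_rot: [180.0, 0.0, 168.5]
contact_force: [-0.3, 0.2, 0.2]
gripper_width: 0.0086
```

```bash
python3 - <<'E'
from h import *
ins('w22','l')
E
```

```text
t 26.77 slide [-0.0001  0.      0.0051] roll -0.0 dist 0.005 j [ -9.  29. -10.  -0. -51. -92.] w 0.0088 f [ 0.1 -0.3 -0.9]
```

View pics/w22z.png

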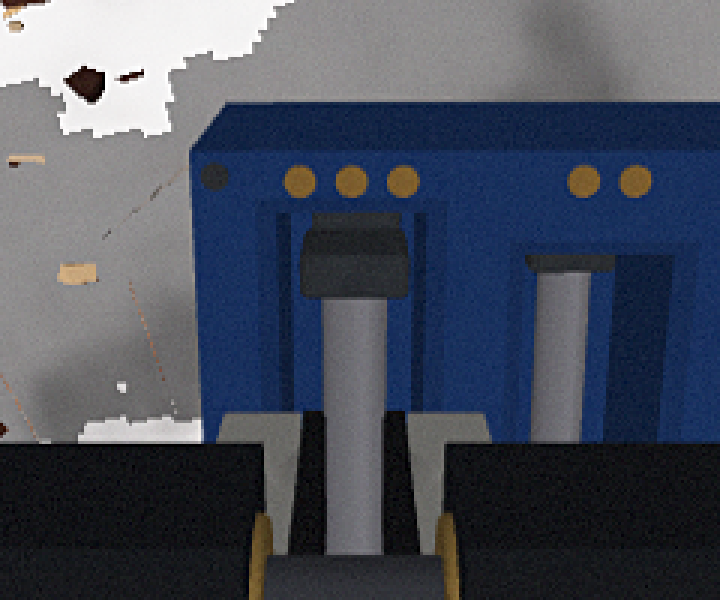

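apply_moves:
  commands:
    - {"grip": 1,"slide": [-0.0013,0,0.002],"roll": 0}
    - {"grip": 1,"slide": [-0.0013,0,0.0045],"roll": 0}
    - {"grip": 1,"slide": [-0.0013,0,0.0045],"roll": 0}
    - {"grip": 0.7,"slide": [-0.0013,0,0.0045],"roll": 0}
    - {"grip": 0.7,"slide": [-0.0013,0,0.0045],"roll": 0}

```text
time_s: 27.4
tcp_pos: [0.6168, -0.2945, 0.0535]
eef_rot: [-180.0, 0.0, 168.5]
contact_force: [-0.6, 0.5, -0.0]
gripper_width: 0.0227
```

apply_moves:
  commands:
    - {"grip": 0.7,"slide": [0,0,-0.005],"roll": 0}
    - {"grip": 0.5,"slide": [0,0,-0.05],"roll": 0}
    - {"grip": 0.4,"slide": [0.03,0,-0.1],"roll": 0}
    - {"grip": 0.4,"slide": [0.06,0.02,-0.15],"roll": 0}
    - {"grip": 0.4,"slide": [0.06,0.02,-0.15],"roll": 0}

```text
time_s: 28.02
tcp_pos: [0.5629, -0.2626, 0.2097]
eef_rot: [-180.0, 0.5, 168.6]
contact_force: [0.6, -0.3, -0.5]
gripper_width: 0.052
```

```bash
python3 - <<'E'
from h import *
p,d,c=look('w23')
go(.4145,.164,.2,180)
W=cloud(p,d,c)
E
```

```text
t 28.07 slide [0.2298 0.3887 0.0057] roll -11.45 dist 0.452 j [ -7.  16.  -8.   0. -65. -94.] w 0.0522 f [ 0.4  0.  -0.6]
```

View pics/w23.png

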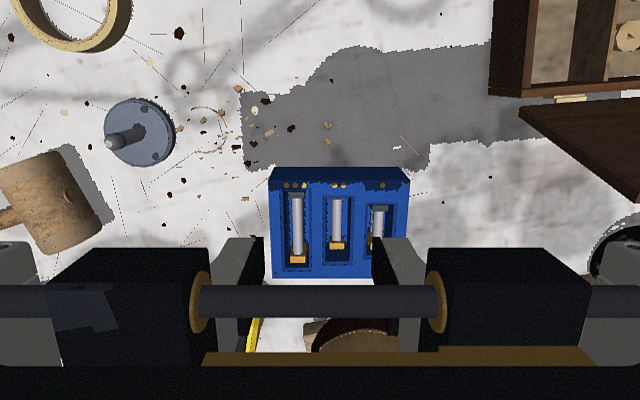

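apply_moves:
  commands:
    - {"grip": 0.4,"slide": [0.04,0.02,-0.04],"roll": 0}
    - {"grip": 0.4,"slide": [0.08,0.06,-0.05],"roll": -2}
    - {"grip": 0.4,"slide": [0.11,0.11,-0.05],"roll": -4}
    - {"grip": 0.4,"slide": [0.13,0.16,-0.05],"roll": -6}
    - {"grip": 0.4,"slide": [0.15,0.21,-0.05],"roll": -8}

```text
time_s: 28.7
tcp_pos: [0.456, -0.0259, 0.2529]
eef_rot: [-180.0, -0.0, 176.5]
contact_force: [0.7, 1.4, 0.1]
gripper_width: 0.0524
```

```bash
python3 - <<'E'
from h import *
go(.4145,.2,.25,180)
E
```

```text
t 28.7 slide [0.0551 0.2229 0.0029] roll -3.47 dist 0.23 j [  22.   -2.  -23.   -0.  -69. -115.] w 0.0524 f [0.7 1.4 0.1]
```

apply_moves:
  commands:
    - {"grip": 0.3,"slide": [0.014,0.05,0],"roll": -1}
    - {"grip": 0.3,"slide": [0.028,0.105,0],"roll": -2}
    - {"grip": 0.3,"slide": [0.042,0.16,0],"roll": -3.5}
    - {"grip": 0.3,"slide": [0.055,0.21,0],"roll": -3.5}
    - {"grip": 0.3,"slide": [0.055,0.223,0],"roll": -3.5}

```text
time_s: 29.32
tcp_pos: [0.4148, 0.2011, 0.2527]
eef_rot: [-180.0, -0.1, -179.8]
contact_force: [-0.4, -1.2, 0.4]
gripper_width: 0.0613
```

apply_moves:
  commands:
    - {"grip": 0.3,"slide": [0,0,0],"roll": 0}
    - {"grip": 0.3,"slide": [0,0,0],"roll": 0}

```text
time_s: 29.58
tcp_pos: [0.4155, 0.1978, 0.2529]
eef_rot: [-180.0, -0.0, 179.9]
contact_force: [-0.3, -0.4, 0.3]
gripper_width: 0.0611
```

```bash
cat >> h.py <<'E'
def ringfit(p,d,c,zmin,zmax,xy,r=.04):
    W=cloud(p,d,c);z=W[...,2]
    m=(z>zmin)&(z<zmax)&(np.hypot(W[...,0]-xy[0],W[...,1]-xy[1])<r)
    q=W[m][:,:2]*1000
    (a,b),R=cv2.minEnclosingCircle(q.astype(np.float32));return np.round([a,b,R,m.sum()],1)
E
python3 - <<'E'
from h import *
s=get_state();print(s['tcp_pos'],s['joints'])
p,d,c=look('w24')
for o in bolts(p,d,c,zmin=.003): 
    if o[0]<.45 and o[1]>.1:print(o)
print(ringfit(p,d,c,.012,.02,(.413,.165)),ringfit(p,d,c,.005,.011,(.397,.241)),ringfit(p,d,c,.017,.026,(.41,.325)))
E
```

```text
[0.41553877 0.19778001 0.25293687] [ 5.00810983e+01 -1.22045860e+00 -2.26364386e+01 -2.77400357e-03
 -6.86496081e+01 -1.40133285e+02]
(0.3992, 0.2428, -88.3, 42.9, 42.6, 985, array([356., 139.]))
(0.4087, 0.3303, -88.4, 30.8, 29.7, 618, array([436., 149.]))
(0.415, 0.1656, -27.5, 35.3, 34.8, 664, array([288., 154.]))
[415.2 165.8  17.8 594. ] [399.2 243.1  21.9 963. ] [409.  330.9  15.4 438. ]
```

View pics/w24.png

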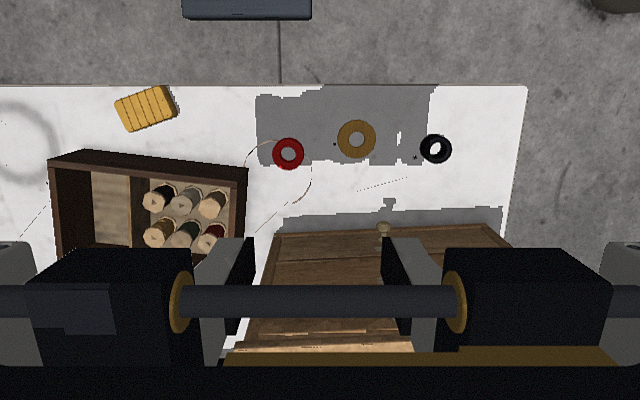

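```bash
python3 - <<'E'
from h import *
f=np.load('w24.npz');c={k:f[k] for k in ['mtx','R','t']};W=cloud(f['p'],f['d'],c);
z=W[...,2]
for lo,hi in [(.03,.06),(.06,.1),(.1,.15),(.15,.22)]:
    m=(z>lo)&(z<hi)&(W[...,1]>.15)&(W[...,1]<.42);m[240:]=0
    if m.sum(): print(lo,m.sum(),W[m][:,0].min(),W[m][np.argmin(W[m][:,0])])
m=(z>.04)&(z<.07)&(W[...,1]<.16)&(W[...,0]<.56);print('box ymax',W[m][:,1].max(),W[m][:,0].min())
go(.4152,.1658,.08,180)
E
```

```text
0.03 586 0.48891073217365344 [0.48891073 0.27682855 0.03823663]
box ymax 0.15988194328684258 0.4097668551281962
t 29.62 slide [ 0.0002 -0.0317  0.1731] roll -0.08 dist 0.176 j [  50.   -1.  -23.   -0.  -69. -140.] w 0.0614 f [-0.2 -0.4 -0. ]
```

```bash
python3 - <<'E'
from h import *
f=np.load('w24.npz');c={k:f[k] for k in ['mtx','R','t']};W=cloud(f['p'],f['d'],c);
for u,v in [(246,170),(244,172),(242,180),(236,235),(54,158)]: print(u,v,np.round(W[v,u],4), np.round(ray(c,u,v,.062),4))
print(ray(c,48,160,.062),ray(c,248,168,.062),ray(c,89,149,.062))
E
```

```text
246 170 [0.433  0.1181 0.0131] [0.4209 0.1281 0.062 ]
244 172 [0.4328 0.1179 0.0233] [0.423 0.126 0.062]
242 180 [0.4391 0.1173 0.0338] [0.4313 0.1235 0.062 ]
236 235 [0.4962 0.1107 0.0513] [0.4914 0.1133 0.062 ]
54 158 [ 0.4104 -0.0669  0.0534] [ 0.4086 -0.0605  0.062 ]
[ 0.41057775 -0.06683164  0.062     ] [0.41890428 0.13023927 0.062     ] [ 0.3996508 -0.0242434  0.062    ]
```

apply_moves:
  commands:
    - {"grip": 0.45,"slide": [0,-0.016,0.05],"roll": 0}
    - {"grip": 0.45,"slide": [0,-0.0317,0.1],"roll": 0}
    - {"grip": 0.45,"slide": [0,-0.0317,0.14],"roll": 0}
    - {"grip": 0.45,"slide": [0,-0.0317,0.16],"roll": 0}
    - {"grip": 0.45,"slide": [0,-0.0317,0.16],"roll": 0}

```text
time_s: 30.25
tcp_pos: [0.4149, 0.1653, 0.0923]
eef_rot: [-179.9, -0.1, 179.9]
contact_force: [-1.0, -0.3, 0.5]
gripper_width: 0.0481
```

```bash
python3 - <<'E'
from h import *
p,d,c=look('w25')
print(ringfit(p,d,c,.012,.02,(.415,.165)))
go(.4152,.1658,.004,180)
E
```

```text
[ 414.8  165.6   18.  1504. ]
t 30.3 slide [ 0.0004 -0.0002  0.0894] roll -0.08 dist 0.089 j [  47.    7.  -37.    0.  -46. -137.] w 0.0484 f [1.2 0.1 1.3]
```

View pics/w25.png

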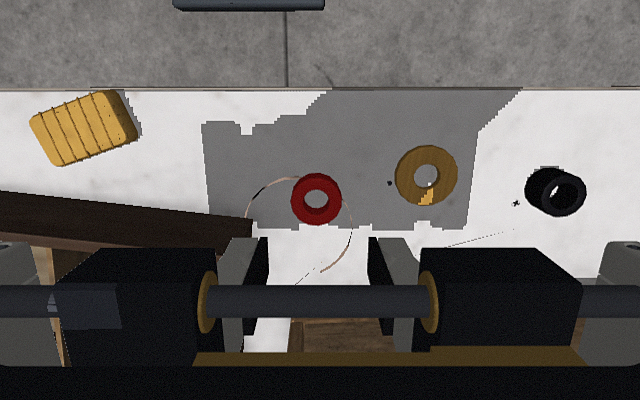

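apply_moves:
  commands:
    - {"grip": 0.45,"slide": [0.0003,0,0.04],"roll": 0}
    - {"grip": 0.45,"slide": [0.0003,0,0.07],"roll": 0}
    - {"grip": 0.45,"slide": [0.0003,0,0.087],"roll": 0}
    - {"grip": 0.45,"slide": [0.0003,0,0.087],"roll": 0}

```text
time_s: 30.8
tcp_pos: [0.4154, 0.1669, 0.0066]
eef_rot: [-180.0, -0.0, 180.0]
contact_force: [0.2, -0.5, 0.4]
gripper_width: 0.0479
```

```bash
python3 - <<'E'
from h import *
go(.4148,.1656,.004,180)
E
```

```text
t 30.8 slide [ 0.0006 -0.0013  0.0026] roll -0.02 dist 0.003 j [  47.   15.  -43.    0.  -32. -137.] w 0.0479 f [ 0.2 -0.5  0.4]
```

apply_moves:
  commands:
    - {"grip": 0.45,"slide": [0.0006,-0.001,0.0025],"roll": 0}
    - {"grip": 0.6,"slide": [0.0006,-0.001,0.0025],"roll": 0}
    - {"grip": 0.8,"slide": [0.0006,-0.001,0.0025],"roll": 0}
    - {"grip": 1,"slide": [0.0006,-0.001,0.0025],"roll": 0}

```text
time_s: 31.3
tcp_pos: [0.4149, 0.1663, 0.0045]
eef_rot: [180.0, 0.0, -180.0]
contact_force: [-1.5, -0.9, 6.4]
gripper_width: 0.0342
```

apply_moves:
  commands:
    - {"grip": 1,"slide": [0,0,0],"roll": 0}
    - {"grip": 1,"slide": [0,0,-0.04],"roll": 0}
    - {"grip": 1,"slide": [0,0,-0.1],"roll": 0}
    - {"grip": 1,"slide": [0,0,-0.16],"roll": 0}
    - {"grip": 1,"slide": [0,-0.02,-0.2],"roll": 0}

```text
time_s: 31.92
tcp_pos: [0.4152, 0.1468, 0.2071]
eef_rot: [179.9, 0.2, -179.9]
contact_force: [0.3, -0.5, -0.7]
gripper_width: 0.0344
```

```bash
python3 - <<'E'
from h import *
go(.46,-.2,.22,180)
E
```

```text
t 31.93 slide [-0.0443 -0.3469 -0.0136] roll 0.08 dist 0.35 j [  45.   -2.  -29.    0.  -62. -135.] w 0.0344 f [ 0.3 -0.5 -0.7]
```

```bash
python3 - <<'E'
from h import *
s=get_state();print(s['tcp_pos'])
p,d,c=look('w26')
W=cloud(p,d,c);z=W[...,2];t=s['tcp_pos']
m=(abs(z-t[2]-.012)<.02)&(np.hypot(W[...,0]-t[0],W[...,1]-t[1])<.03)
hsv=cv2.cvtColor(p,cv2.COLOR_RGB2HSV);red=((hsv[...,0]<8)|(hsv[...,0]>172))&(hsv[...,1]>120)
m&=red;q=W[m];print(m.sum(),q.min(0),q.max(0),np.median(q,0))
top=q[q[:,2]>np.percentile(q[:,2],60)]
print(top.min(0),top.max(0));print(cv2.minEnclosingCircle((q[:,:2]*1000).astype(np.float32)))
print(get_state()['tcp_pos'])
E
```

```text
[0.41519377 0.1468373  0.20711461]
3731 [0.39756572 0.129373   0.20273148] [0.42607094 0.16740066 0.23777301] [0.409949   0.14866736 0.21763958]
[0.39817124 0.129373   0.2179074 ] [0.42542302 0.16740066 0.23777301]
((414.5559997558594, 148.53146362304688), 20.670177459716797)
[0.41648919 0.14576733 0.21141218]
```

View pics/w26.png

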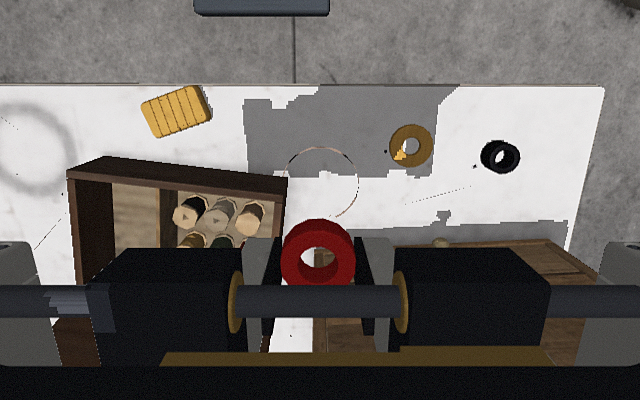

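apply_moves:
  commands:
    - {"grip": 1,"slide": [-0.005,-0.06,-0.02],"roll": 0}
    - {"grip": 1,"slide": [-0.015,-0.12,-0.02],"roll": 0}
    - {"grip": 1,"slide": [-0.025,-0.18,-0.02],"roll": 0}
    - {"grip": 1,"slide": [-0.035,-0.24,-0.02],"roll": 0}
    - {"grip": 1,"slide": [-0.045,-0.3,-0.02],"roll": 0}

```text
time_s: 32.6
tcp_pos: [0.4595, -0.1559, 0.224]
eef_rot: [180.0, 0.0, -180.0]
contact_force: [1.5, 1.3, -0.9]
gripper_width: 0.0346
```

```bash
python3 - <<'E'
from h import *
go(.565,-.43,.16,180)
E
```

```text
t 32.6 slide [-0.1054 -0.2742  0.064 ] roll 0.01 dist 0.301 j [  5.   2. -23.  -0. -65. -95.] w 0.0346 f [ 1.5  1.3 -0.9]
```

apply_moves:
  commands:
    - {"grip": 1,"slide": [-0.02,-0.055,0],"roll": 0}
    - {"grip": 1,"slide": [-0.04,-0.11,0.01],"roll": 0}
    - {"grip": 1,"slide": [-0.06,-0.165,0.02],"roll": 0}
    - {"grip": 1,"slide": [-0.08,-0.22,0.04],"roll": 0}
    - {"grip": 1,"slide": [-0.105,-0.274,0.064],"roll": 0}

```text
time_s: 33.22
tcp_pos: [0.5643, -0.4286, 0.1598]
eef_rot: [-180.0, 0.0, 180.0]
contact_force: [0.9, 0.8, 0.8]
gripper_width: 0.0341
```

apply_moves:
  commands:
    - {"grip": 1,"slide": [0,0,0],"roll": 0}
    - {"grip": 1,"slide": [0,0,0],"roll": 0}
    - {"grip": 1,"slide": [0,0,0],"roll": 0}

```text
time_s: 33.6
tcp_pos: [0.5642, -0.4257, 0.162]
eef_rot: [-180.0, 0.1, -179.9]
contact_force: [0.2, -0.7, 0.1]
gripper_width: 0.034
```

```bash
python3 - <<'E'
from h import *
s=get_state();print(s['tcp_pos'])
p,d,c=look('w27');print(get_state()['tcp_pos'])
W=cloud(p,d,c);z=W[...,2];x=W[...,0];y=W[...,1]
m=(z>.006)&(z<.02)&(np.hypot(x-.5,y+.43)<.045);print('foot',m.sum(),cv2.minEnclosingCircle((W[m][:,:2]*1000).astype(np.float32)))
m=(z>.057)&(z<.066)&(np.hypot(x-.5,y+.43)<.03);print('tip',m.sum(),W[m].mean(0),W[m].min(0),W[m].max(0))
m=(z>.03)&(z<.053)&(np.hypot(x-.5,y+.43)<.03);print('shaft',m.sum(),W[m].mean(0),W[m].min(0),W[m].max(0))
m=(y<-.47)&(y>-.56)&(x<.62)&(x>.45)&(z<.12);print('mallet',W[m][:,2].max())
E
```

```text
[ 0.56417141 -0.42574531  0.16198035]
[ 0.56424691 -0.42568299  0.16230726]
foot 4875 ((501.1875305175781, -430.7057189941406), 33.89342498779297)
tip 235 [ 0.50091054 -0.43061196  0.05974823] [ 0.49559112 -0.43733931  0.05701943] [ 0.50740237 -0.42454223  0.06334015]
shaft 29 [ 0.49807883 -0.42894949  0.04875866] [ 0.49391066 -0.4376097   0.03080472] [ 0.5079528  -0.42382407  0.05270601]
mallet 0.05880252392241691
```

View pics/w27.png

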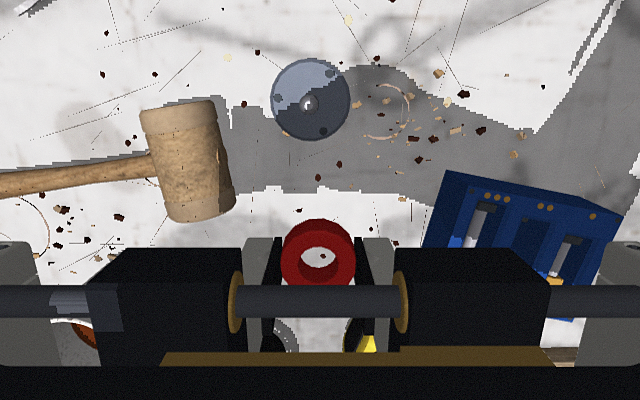

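```bash
python3 - <<'E'
from h import *
f=np.load('w27.npz');p=f['p'];d=f['d'];c={k:f[k] for k in ['mtx','R','t']};W=cloud(p,d,c)
hsv=cv2.cvtColor(p,cv2.COLOR_RGB2HSV);red=((hsv[...,0]<8)|(hsv[...,0]>172))&(hsv[...,1]>120);red[:200]=0;red[290:]=0
q=W[red];q=q[(q[:,2]>.15)&(q[:,2]<.2)]
print(len(q),np.percentile(q,[1,50,99],axis=0))
zt=.162+.0115
top=q[abs(q[:,2]-zt)<.003];A=np.c_[top[:,:2]*2,np.ones(len(top))]
print(len(top),top.min(0),top.max(0),cv2.minEnclosingCircle((top[:,:2]*1000).astype(np.float32)))
# bore hole: project image hole pixels on top plane
hole=np.zeros_like(red);
r=np.stack([[*ray(c,u,v,zt)] for v,u in np.argwhere(red)])
print('proj',np.percentile(r,[.5,50,99.5],axis=0))
E
```

```text
3703 [[ 0.54706686 -0.44060106  0.15925881]
 [ 0.55884416 -0.4239271   0.17232858]
 [ 0.57442797 -0.40735635  0.17411628]]
2601 [ 0.54661819 -0.44153821  0.17050286] [ 0.57503698 -0.4044233   0.17552169] ((561.923583984375, -422.95660400390625), 19.701074600219727)
proj [[ 0.53743705 -0.53990235  0.1735    ]
 [ 0.55754005 -0.4243716   0.1735    ]
 [ 0.57393455 -0.38962926  0.1735    ]]
```

apply_moves:
  commands:
    - {"grip": 1,"slide": [0.03,-0.003,0.03],"roll": 0}
    - {"grip": 1,"slide": [0.0636,-0.0066,0.06],"roll": 0}
    - {"grip": 1,"slide": [0.0636,-0.0066,0.085],"roll": 0}
    - {"grip": 1,"slide": [0.0636,-0.0066,0.0915],"roll": 0}
    - {"grip": 1,"slide": [0.0636,-0.0066,0.0915],"roll": 0}

```text
time_s: 34.28
tcp_pos: [0.5011, -0.4329, 0.0701]
eef_rot: [-180.0, 0.1, -179.9]
contact_force: [0.3, 0.0, -0.4]
gripper_width: 0.0345
```

```bash
python3 - <<'E'
from h import *
go(.5006,-.4323,.0705,180)
p,d,c=look('w28');save('w28z.png',cv2.resize(p[140:300,240:400],None,fx=4,fy=3.7,interpolation=cv2.INTER_CUBIC))
go(.5006,-.4323,.0705,180)
E
```

```text
t 34.27 slide [ 0.0005  0.0006 -0.0004] roll 0.06 dist 0.001 j [-24.  27. -12.   0. -51. -66.] w 0.0345 f [ 0.3  0.  -0.4]
t 34.33 slide [ 0.0008  0.0009 -0.    ] roll 0.06 dist 0.001 j [-24.  27. -12.   0. -51. -66.] w 0.0342 f [0.7 0.5 0.2]
```

View pics/w28z.png

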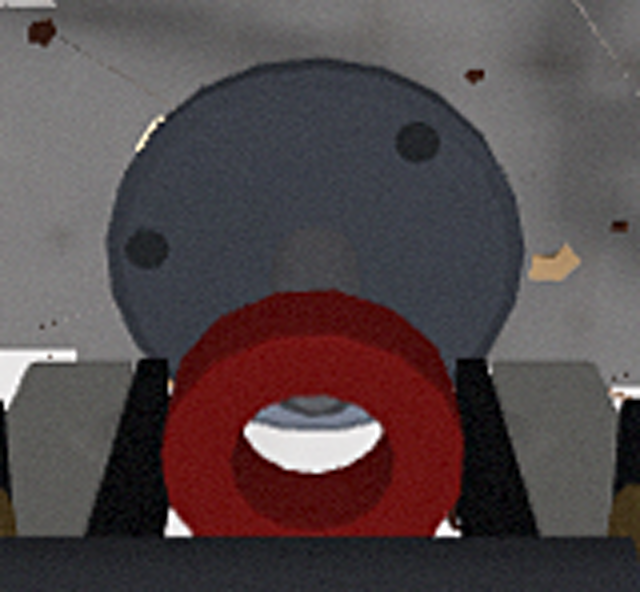

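```bash
python3 - <<'E'
from h import *
f=np.load('w28.npz');c={k:f[k] for k in ['mtx','R','t']}
print('tip far edge',ray(c,318,140+413/3.7,.062))
print('ring top near',ray(c,318,140+333/3.7,.082),'ring bottom near',ray(c,318,140+290/3.7,.066))
print('bore top near',ray(c,318,140+396/3.7,.082),'bore bottom far',ray(c,318,140+474/3.7,.066))
print('foot near',ray(c,318,140+58/3.7,.012),'foot far thru bore',ray(c,318,140+430/3.7,.012))
E
```

```text
tip far edge [ 0.50428585 -0.43103129  0.062     ]
ring top near [ 0.48364537 -0.43108335  0.082     ] ring bottom near [ 0.48451976 -0.43106177  0.066     ]
bore top near [ 0.49188386 -0.43107278  0.082     ] bore bottom far [ 0.51146699 -0.4310272   0.066     ]
foot near [ 0.46496773 -0.43101781  0.012     ] foot far thru bore [ 0.53300709 -0.43093051  0.012     ]
```

apply_moves:
  commands:
    - {"grip": 1,"slide": [0.0008,0,0.005],"roll": 0}
    - {"grip": 1,"slide": [0.0008,0,0.012],"roll": 0}
    - {"grip": 1,"slide": [0.0008,0,0.019],"roll": 0}

```text
time_s: 34.7
tcp_pos: [0.4995, -0.4331, 0.0495]
eef_rot: [180.0, 0.0, 180.0]
contact_force: [-0.1, 0.4, -0.5]
gripper_width: 0.0342
```

apply_moves:
  commands:
    - {"grip": 1,"slide": [0,0,0.012],"roll": 0}
    - {"grip": 1,"slide": [0,0,0.023],"roll": 0}
    - {"grip": 1,"slide": [0,0,0.031],"roll": 0}
    - {"grip": 1,"slide": [0,0,0.031],"roll": 0}

```text
time_s: 35.2
tcp_pos: [0.499, -0.4329, 0.0179]
eef_rot: [180.0, -0.1, 180.0]
contact_force: [1.0, -0.9, -0.9]
gripper_width: 0.0343
```

Ring bottom is about 1 mm above the foot; release and rise.

apply_moves:
  commands:
    - {"grip": 0.5,"slide": [0,0,0],"roll": 0}
    - {"grip": 0.5,"slide": [0,0,0],"roll": 0}
    - {"grip": 0.5,"slide": [0,0,-0.01],"roll": 0}
    - {"grip": 0.5,"slide": [0,0,-0.06],"roll": 0}
    - {"grip": 0.5,"slide": [-0.03,0,-0.12],"roll": 0}

```text
time_s: 35.83
tcp_pos: [0.5259, -0.433, 0.1367]
eef_rot: [180.0, -0.1, 179.9]
contact_force: [1.3, -1.2, -0.7]
gripper_width: 0.044
```

apply_moves:
  commands:
    - {"grip": 0.5,"slide": [-0.03,0,-0.03],"roll": 0}
    - {"grip": 0.5,"slide": [-0.03,0,-0.05],"roll": 0}
    - {"grip": 0.5,"slide": [-0.03,0,-0.05],"roll": 0}

```text
time_s: 36.2
tcp_pos: [0.5585, -0.4336, 0.1878]
eef_rot: [-179.9, 0.2, -180.0]
contact_force: [-0.0, 0.3, -0.3]
gripper_width: 0.0436
```

```bash
python3 - <<'E'
from h import *
p,d,c=look('w29')
W=cloud(p,d,c);z=W[...,2];x=W[...,0];y=W[...,1]
print(ringfit(p,d,c,.022,.034,(.5,-.43)))
m=(z>.02)&(z<.034)&(np.hypot(x-.5,y+.43)<.03);print(np.percentile(z[m],[5,50,95]))
m=(z>.057)&(z<.066)&(np.hypot(x-.5,y+.43)<.03);print('tip',m.sum(),W[m].mean(0))
go(.42,.15,.25,180)
E
```

```text
[ 500.1 -431.2   17.9  979. ]
[0.02608453 0.02748774 0.02876459]
tip 190 [ 0.50085729 -0.43076855  0.05971408]
t 36.25 slide [ 0.1376  0.5831 -0.0645] roll -0.0 dist 0.603 j [-22.  25.   2.  -0. -67. -68.] w 0.044 f [-0.3 -0.8 -0.5]
```

View pics/w29.png

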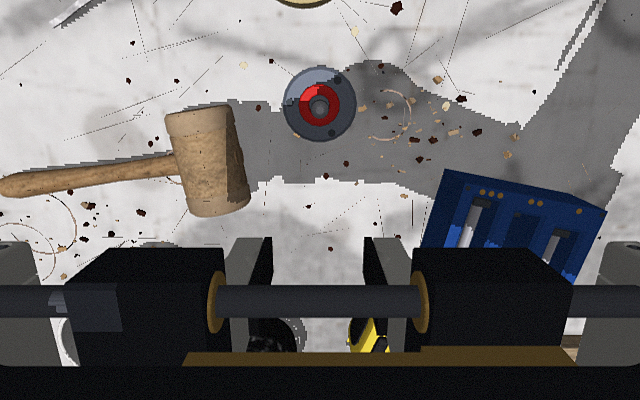

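apply_moves:
  commands:
    - {"grip": 0.3,"slide": [0.015,0.058,-0.02],"roll": 0}
    - {"grip": 0.3,"slide": [0.03,0.116,-0.04],"roll": 0}
    - {"grip": 0.3,"slide": [0.05,0.174,-0.06],"roll": 0}
    - {"grip": 0.3,"slide": [0.07,0.232,-0.065],"roll": 0}
    - {"grip": 0.3,"slide": [0.09,0.29,-0.065],"roll": 0}

```text
time_s: 36.88
tcp_pos: [0.4665, -0.1429, 0.2497]
eef_rot: [180.0, 0.0, 180.0]
contact_force: [1.3, 0.6, -0.6]
gripper_width: 0.0609
```

apply_moves:
  commands:
    - {"grip": 0.3,"slide": [0.013,0.059,0],"roll": 0}
    - {"grip": 0.3,"slide": [0.026,0.118,0],"roll": 0}
    - {"grip": 0.3,"slide": [0.04,0.177,0],"roll": 0}
    - {"grip": 0.3,"slide": [0.05,0.236,0],"roll": 0}
    - {"grip": 0.3,"slide": [0.05,0.295,0],"roll": 0}

```text
time_s: 37.5
tcp_pos: [0.4163, 0.1519, 0.2497]
eef_rot: [180.0, -0.0, -180.0]
contact_force: [2.5, 0.5, 0.6]
gripper_width: 0.0617
```

```bash
python3 - <<'E'
from h import *
go(.3992,.243,.11,180)
E
```

```text
t 37.5 slide [0.0171 0.091  0.1397] roll 0.02 dist 0.168 j [  46.   -3.  -25.   -0.  -68. -136.] w 0.0617 f [2.5 0.5 0.6]
```

apply_moves:
  commands:
    - {"grip": 0.3,"slide": [0.008,0.04,0.04],"roll": 0}
    - {"grip": 0.3,"slide": [0.017,0.08,0.08],"roll": 0}
    - {"grip": 0.3,"slide": [0.017,0.09,0.12],"roll": 0}
    - {"grip": 0.3,"slide": [0.017,0.09,0.14],"roll": 0}
    - {"grip": 0.3,"slide": [0.017,0.09,0.14],"roll": 0}

```text
time_s: 38.12
tcp_pos: [0.3996, 0.2392, 0.108]
eef_rot: [-179.8, -0.2, 180.0]
contact_force: [-0.3, 0.1, 0.5]
gripper_width: 0.0609
```

apply_moves:
  commands:
    - {"grip": 0.3,"slide": [0,0,0.01],"roll": 0}
    - {"grip": 0.3,"slide": [0,0,0.01],"roll": 0}

```text
time_s: 38.38
tcp_pos: [0.4008, 0.2404, 0.0999]
eef_rot: [180.0, -0.0, 180.0]
contact_force: [-0.7, -0.8, 0.4]
gripper_width: 0.0613
```

```bash
python3 - <<'E'
from h import *
p,d,c=look('w30')
q=ringfit(p,d,c,.005,.011,(.399,.243));print(q,ringfit(p,d,c,.017,.026,(.41,.331)))
go(q[0]/1000,q[1]/1000-.0015,.002,180)
E
```

```text
[ 399.1  242.9   22.  2200. ] [ 409.   330.7   15.7 1054. ]
t 38.42 slide [0.0019 0.0007 0.0983] roll -0.03 dist 0.098 j [  55.    8.  -35.    0.  -47. -145.] w 0.0615 f [-0.1  0.1  0.6]
```

apply_moves:
  commands:
    - {"grip": 0.3,"slide": [0.001,0,0.04],"roll": 0}
    - {"grip": 0.3,"slide": [0.001,0,0.08],"roll": 0}
    - {"grip": 0.3,"slide": [0.001,0,0.094],"roll": 0}
    - {"grip": 0.3,"slide": [0.001,0,0.094],"roll": 0}
    - {"grip": 0.3,"slide": [0.001,0,0.094],"roll": 0}

```text
time_s: 39.05
tcp_pos: [0.4004, 0.2414, 0.0068]
eef_rot: [179.9, 0.1, -180.0]
contact_force: [0.2, -1.0, 0.7]
gripper_width: 0.0613
```

```bash
python3 - <<'E'
from h import *
go(.3991,.2414,.002,180)
E
```

```text
t 39.05 slide [0.0013 0.     0.0048] roll 0.01 dist 0.005 j [  55.   17.  -40.    0.  -33. -145.] w 0.0613 f [ 0.2 -1.   0.7]
```

apply_moves:
  commands:
    - {"grip": 0.3,"slide": [0.0012,0,0.0043],"roll": 0}
    - {"grip": 0.5,"slide": [0.0012,0,0.0043],"roll": 0}
    - {"grip": 0.7,"slide": [0.0012,0,0.0043],"roll": 0}
    - {"grip": 1,"slide": [0.0012,0,0.0043],"roll": 0}
    - {"grip": 1,"slide": [0.0012,0,0.0043],"roll": 0}

```text
time_s: 39.67
tcp_pos: [0.3987, 0.2409, 0.0018]
eef_rot: [180.0, 0.0, -180.0]
contact_force: [-0.7, 0.3, 4.6]
gripper_width: 0.042
```

apply_moves:
  commands:
    - {"grip": 1,"slide": [0,0,0],"roll": 0}
    - {"grip": 1,"slide": [0,0,-0.04],"roll": 0}
    - {"grip": 1,"slide": [0,0,-0.1],"roll": 0}
    - {"grip": 1,"slide": [0,-0.01,-0.16],"roll": 0}
    - {"grip": 1,"slide": [0,-0.03,-0.21],"roll": 0}

```text
time_s: 40.3
tcp_pos: [0.3987, 0.2108, 0.2139]
eef_rot: [179.9, 0.1, -180.0]
contact_force: [0.1, 0.8, -1.2]
gripper_width: 0.0421
```

```bash
python3 - <<'E'
from h import *
go(.47,-.15,.22,180)
E
```

```text
t 40.3 slide [-0.0711 -0.3608 -0.0065] roll 0.04 dist 0.368 j [  53.   -1.  -27.    0.  -63. -143.] w 0.0421 f [ 0.1  0.8 -1.2]
```

apply_moves:
  commands:
    - {"grip": 1,"slide": [-0.01,-0.058,-0.01],"roll": 0}
    - {"grip": 1,"slide": [-0.02,-0.118,-0.02],"roll": 0}
    - {"grip": 1,"slide": [-0.035,-0.178,-0.02],"roll": 0}
    - {"grip": 1,"slide": [-0.05,-0.238,-0.02],"roll": 0}
    - {"grip": 1,"slide": [-0.065,-0.298,-0.02],"roll": 0}

```text
time_s: 40.92
tcp_pos: [0.4637, -0.0892, 0.2317]
eef_rot: [180.0, 0.0, -180.0]
contact_force: [1.6, 0.5, 0.1]
gripper_width: 0.042
```

```bash
python3 - <<'E'
from h import *
go(.4995,-.4325,.1,180)
E
```

```text
t 40.92 slide [-0.0357 -0.3433  0.1316] roll 0.01 dist 0.369 j [  13.    1.  -23.   -0.  -66. -103.] w 0.042 f [1.6 0.5 0.1]
```

apply_moves:
  commands:
    - {"grip": 1,"slide": [-0.006,-0.06,0],"roll": 0}
    - {"grip": 1,"slide": [-0.012,-0.12,0],"roll": 0}
    - {"grip": 1,"slide": [-0.02,-0.18,0.01],"roll": 0}
    - {"grip": 1,"slide": [-0.028,-0.24,0.02],"roll": 0}
    - {"grip": 1,"slide": [-0.0357,-0.295,0.04],"roll": 0}

```text
time_s: 41.55
tcp_pos: [0.4995, -0.3847, 0.1913]
eef_rot: [-180.0, 0.1, 180.0]
contact_force: [0.8, 1.2, -0.6]
gripper_width: 0.0423
```

```bash
python3 - <<'E'
from h import *
go(.4995,-.4325,.075,180)
E
```

```text
t 41.55 slide [ 1.000e-04 -4.780e-02  1.164e-01] roll -0.03 dist 0.126 j [-20.  18.  -8.   0. -64. -70.] w 0.0423 f [ 0.8  1.2 -0.6]
```

apply_moves:
  commands:
    - {"grip": 1,"slide": [0,-0.04,0.03],"roll": 0}
    - {"grip": 1,"slide": [0,-0.0478,0.07],"roll": 0}
    - {"grip": 1,"slide": [0,-0.0478,0.105],"roll": 0}
    - {"grip": 1,"slide": [0,-0.0478,0.116],"roll": 0}
    - {"grip": 1,"slide": [0,-0.0478,0.116],"roll": 0}

```text
time_s: 42.18
tcp_pos: [0.4992, -0.4299, 0.0753]
eef_rot: [180.0, -0.1, -180.0]
contact_force: [-0.3, 0.2, 0.2]
gripper_width: 0.0422
```

apply_moves:
  commands:
    - {"grip": 1,"slide": [0,0,0],"roll": 0}
    - {"grip": 1,"slide": [0,0,0],"roll": 0}

```text
time_s: 42.42
tcp_pos: [0.5002, -0.4302, 0.0773]
eef_rot: [-179.9, 0.1, -180.0]
contact_force: [-0.4, -0.7, -0.2]
gripper_width: 0.0422
```

```bash
cat >> h.py <<'E'
def hov(n,x,y,z):
    p,d,c=look(n);save(n+'z.png',cv2.resize(p[140:300,240:400],None,fx=4,fy=3.7,interpolation=cv2.INTER_CUBIC))
    go(x,y,z,180)
E
python3 - <<'E'
from h import *
hov('w31',.4995,-.4325,.07)
E
```

```text
t 42.48 slide [ 0.0005 -0.0023  0.007 ] roll 0.02 dist 0.007 j [-24.  26. -12.   0. -52. -66.] w 0.0424 f [0.6 0.1 0.4]
```

View pics/w31z.png

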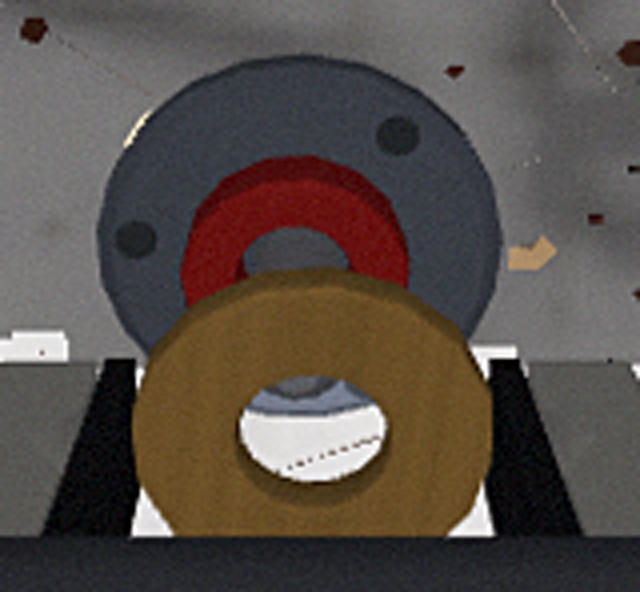

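apply_moves:
  commands:
    - {"grip": 1,"slide": [0.0005,-0.0022,0],"roll": 0}
    - {"grip": 1,"slide": [0.0005,-0.0022,0.006],"roll": 0}
    - {"grip": 1,"slide": [0.0005,-0.0022,0.006],"roll": 0}

```text
time_s: 42.85
tcp_pos: [0.4983, -0.432, 0.0688]
eef_rot: [180.0, -0.1, 180.0]
contact_force: [0.6, -0.6, -0.5]
gripper_width: 0.0421
```

```bash
python3 - <<'E'
from h import *
hov('w32',.4995,-.4325,.07)
E
```

```text
t 42.9 slide [-0.001  -0.0004 -0.0009] roll -0.01 dist 0.001 j [-24.  27. -12.  -0. -51. -66.] w 0.0427 f [-0.8  0.6 -0.2]
```

View pics/w32z.png

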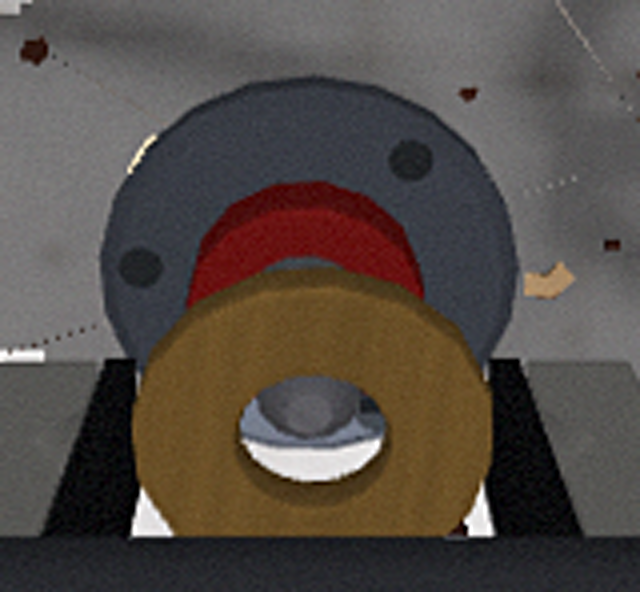

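```bash
python3 - <<'E'
from h import *
f=np.load('w32.npz');c={k:f[k] for k in ['mtx','R','t']}
print('tip',ray(c,240+309/4,140+410/3.7,.062),'body far',ray(c,317,140+437/3.7,.056))
print('washer bottom near',ray(c,318,140+267/3.7,.067)[0]+.022,'top near',ray(c,318,140+287/3.7,.075)[0]+.022)
print('bore far bottom',ray(c,318,140+482/3.7,.067)[0]-.009,'bore near top',ray(c,318,140+375/3.7,.075)[0]+.009)
E
```

```text
tip [ 0.50034387 -0.43050354  0.062     ] body far [ 0.50759705 -0.43063609  0.056     ]
washer bottom near 0.49965441947938705 top near 0.4992584919404784
bore far bottom 0.4995515219306612 bore near top 0.49801170883075874
```

apply_moves:
  commands:
    - {"grip": 1,"slide": [-0.0009,-0.0004,0],"roll": 0}
    - {"grip": 1,"slide": [-0.0009,-0.0004,0.005],"roll": 0}
    - {"grip": 1,"slide": [-0.0009,-0.0004,0.012],"roll": 0}
    - {"grip": 1,"slide": [-0.0009,-0.0004,0.02],"roll": 0}

```text
time_s: 43.4
tcp_pos: [0.4996, -0.4326, 0.0489]
eef_rot: [180.0, -0.0, 180.0]
contact_force: [-1.4, -0.5, -1.4]
gripper_width: 0.0422
```

apply_moves:
  commands:
    - {"grip": 1,"slide": [0,0,0.008],"roll": 0}
    - {"grip": 1,"slide": [0,0,0.015],"roll": 0}
    - {"grip": 1,"slide": [0,0,0.0175],"roll": 0}
    - {"grip": 1,"slide": [0,0,0.0175],"roll": 0}

```text
time_s: 43.9
tcp_pos: [0.4997, -0.4327, 0.0319]
eef_rot: [180.0, -0.0, 180.0]
contact_force: [0.0, 0.4, -0.2]
gripper_width: 0.0422
```

apply_moves:
  commands:
    - {"grip": 0.35,"slide": [0,0,0],"roll": 0}
    - {"grip": 0.35,"slide": [0,0,0],"roll": 0}
    - {"grip": 0.35,"slide": [0,0,-0.01],"roll": 0}
    - {"grip": 0.35,"slide": [0,0,-0.06],"roll": 0}
    - {"grip": 0.35,"slide": [-0.03,0,-0.11],"roll": 0}

```text
time_s: 44.52
tcp_pos: [0.5284, -0.4327, 0.1443]
eef_rot: [180.0, -0.0, 179.9]
contact_force: [3.0, -1.2, 0.4]
gripper_width: 0.057
```

apply_moves:
  commands:
    - {"grip": 0.35,"slide": [-0.03,0,-0.03],"roll": 0}
    - {"grip": 0.35,"slide": [-0.03,0,-0.05],"roll": 0}
    - {"grip": 0.35,"slide": [-0.03,0,-0.05],"roll": 0}

```text
time_s: 44.9
tcp_pos: [0.5608, -0.433, 0.1948]
eef_rot: [-179.9, 0.2, -180.0]
contact_force: [0.2, 0.5, -1.6]
gripper_width: 0.0567
```

```bash
python3 - <<'E'
from h import *
p,d,c=look('w33')
W=cloud(p,d,c);z=W[...,2];x=W[...,0];y=W[...,1]
print(ringfit(p,d,c,.032,.045,(.5,-.43)))
m=(z>.03)&(z<.045)&(np.hypot(x-.5,y+.43)<.03);print(m.sum(),np.percentile(z[m],[5,50,95]))
go(.42,.15,.25,180)
E
```

```text
[ 500.6 -430.9   21.9 1707. ]
1712 [0.03413228 0.03555209 0.03687985]
t 44.95 slide [ 0.1398  0.5826 -0.0574] roll 0.0 dist 0.602 j [-22.  25.   3.  -0. -68. -68.] w 0.0571 f [0.2 0.1 0.2]
```

View pics/w33.png

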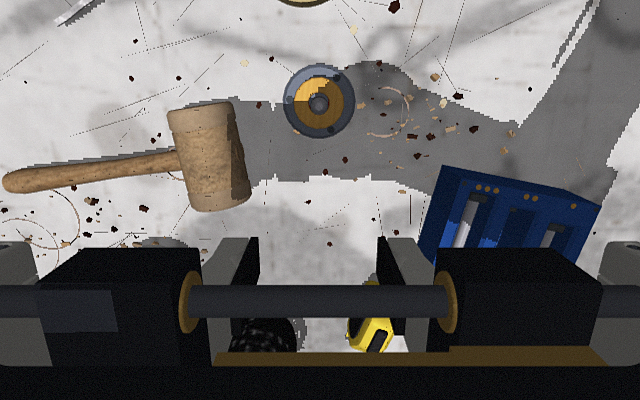

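Washer seated (top ≈ 36 mm). Now the bushing.

apply_moves:
  commands:
    - {"grip": 0.4,"slide": [0.015,0.058,-0.02],"roll": 0}
    - {"grip": 0.4,"slide": [0.03,0.116,-0.04],"roll": 0}
    - {"grip": 0.4,"slide": [0.05,0.174,-0.058],"roll": 0}
    - {"grip": 0.4,"slide": [0.07,0.232,-0.058],"roll": 0}
    - {"grip": 0.4,"slide": [0.09,0.29,-0.058],"roll": 0}

```text
time_s: 45.58
tcp_pos: [0.4682, -0.1416, 0.2495]
eef_rot: [180.0, -0.0, 180.0]
contact_force: [1.3, 1.8, 0.8]
gripper_width: 0.0526
```

apply_moves:
  commands:
    - {"grip": 0.4,"slide": [0.013,0.059,0],"roll": 0}
    - {"grip": 0.4,"slide": [0.026,0.118,0],"roll": 0}
    - {"grip": 0.4,"slide": [0.04,0.177,0],"roll": 0}
    - {"grip": 0.4,"slide": [0.05,0.236,0],"roll": 0}
    - {"grip": 0.4,"slide": [0.055,0.295,0],"roll": 0}

```text
time_s: 46.2
tcp_pos: [0.4134, 0.1532, 0.2498]
eef_rot: [180.0, -0.0, -180.0]
contact_force: [2.3, 0.2, -0.5]
gripper_width: 0.0526
```

```bash
python3 - <<'E'
from h import *
go(.409,.3293,.12,180)
E
```

```text
t 46.2 slide [0.0044 0.1761 0.1298] roll 0.01 dist 0.219 j [  46.   -3.  -25.   -0.  -68. -136.] w 0.0526 f [ 2.3  0.2 -0.5]
```

apply_moves:
  commands:
    - {"grip": 0.4,"slide": [0.001,0.05,0.03],"roll": 0}
    - {"grip": 0.4,"slide": [0.002,0.1,0.06],"roll": 0}
    - {"grip": 0.4,"slide": [0.004,0.15,0.09],"roll": 0}
    - {"grip": 0.4,"slide": [0.004,0.176,0.12],"roll": 0}
    - {"grip": 0.4,"slide": [0.004,0.176,0.13],"roll": 0}

```text
time_s: 46.82
tcp_pos: [0.4096, 0.3279, 0.1172]
eef_rot: [-179.8, -0.2, -179.9]
contact_force: [-1.5, 0.3, 1.0]
gripper_width: 0.0526
```

apply_moves:
  commands:
    - {"grip": 0.4,"slide": [0,0,0],"roll": 0}
    - {"grip": 0.4,"slide": [0,0,0],"roll": 0}

```text
time_s: 47.08
tcp_pos: [0.4112, 0.3275, 0.121]
eef_rot: [180.0, 0.0, 180.0]
contact_force: [0.1, -0.4, 0.1]
gripper_width: 0.0528
```

```bash
python3 - <<'E'
from h import *
p,d,c=look('w34')
q=ringfit(p,d,c,.017,.026,(.409,.331));print(q)
go(q[0]/1000,q[1]/1000-.0015,.007,180)
E
```

```text
[408.9 331.2  15.6 880. ]
t 47.12 slide [0.0025 0.0019 0.1142] roll -0.05 dist 0.114 j [  60.   12.  -26.    0.  -52. -150.] w 0.0526 f [-0.2 -0.9  0.4]
```

View pics/w34.png

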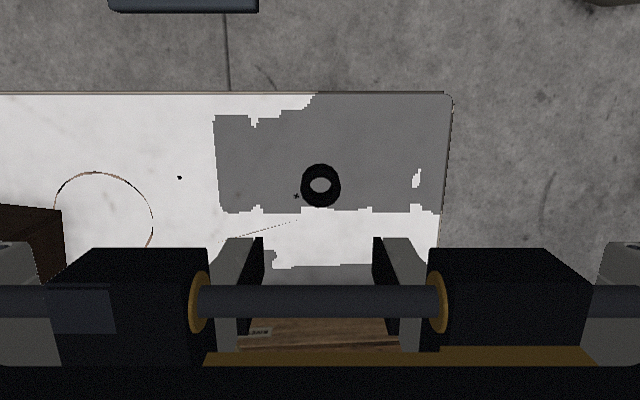

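apply_moves:
  commands:
    - {"grip": 0.4,"slide": [0.0018,0.0015,0.04],"roll": 0}
    - {"grip": 0.4,"slide": [0.0018,0.0015,0.08],"roll": 0}
    - {"grip": 0.4,"slide": [0.0018,0.0015,0.108],"roll": 0}
    - {"grip": 0.4,"slide": [0.0018,0.0015,0.112],"roll": 0}
    - {"grip": 0.4,"slide": [0.0018,0.0015,0.112],"roll": 0}

```text
time_s: 47.75
tcp_pos: [0.4097, 0.3299, 0.0092]
eef_rot: [179.9, 0.0, 180.0]
contact_force: [-0.2, 0.4, 0.1]
gripper_width: 0.0526
```

```bash
python3 - <<'E'
from h import *
go(.4089,.3297,.006,180)
E
```

```text
t 47.75 slide [ 0.0008 -0.0002  0.0032] roll -0.01 dist 0.003 j [  60.   21.  -33.    0.  -36. -150.] w 0.0526 f [-0.2  0.4  0.1]
```

apply_moves:
  commands:
    - {"grip": 0.5,"slide": [0.0008,0,0.003],"roll": 0}
    - {"grip": 0.6,"slide": [0.0008,0,0.003],"roll": 0}
    - {"grip": 0.8,"slide": [0.0008,0,0.003],"roll": 0}
    - {"grip": 1,"slide": [0.0008,0,0.003],"roll": 0}
    - {"grip": 1,"slide": [0.0008,0,0.003],"roll": 0}

```text
time_s: 48.38
tcp_pos: [0.4084, 0.3298, 0.0056]
eef_rot: [180.0, 0.0, -180.0]
contact_force: [-1.6, -0.4, 6.2]
gripper_width: 0.0296
```

apply_moves:
  commands:
    - {"grip": 1,"slide": [0,0,0],"roll": 0}
    - {"grip": 1,"slide": [0,0,-0.04],"roll": 0}
    - {"grip": 1,"slide": [0,0,-0.1],"roll": 0}
    - {"grip": 1,"slide": [0,-0.02,-0.155],"roll": 0}
    - {"grip": 1,"slide": [0,-0.05,-0.205],"roll": 0}

```text
time_s: 49.0
tcp_pos: [0.4082, 0.2793, 0.212]
eef_rot: [180.0, 0.0, -180.0]
contact_force: [1.4, 0.8, 0.3]
gripper_width: 0.0294
```

apply_moves:
  commands:
    - {"grip": 1,"slide": [0,-0.06,-0.015],"roll": 0}
    - {"grip": 1,"slide": [-0.005,-0.12,-0.02],"roll": 0}
    - {"grip": 1,"slide": [-0.02,-0.18,-0.02],"roll": 0}
    - {"grip": 1,"slide": [-0.035,-0.24,-0.02],"roll": 0}
    - {"grip": 1,"slide": [-0.05,-0.3,-0.02],"roll": 0}

```text
time_s: 49.62
tcp_pos: [0.4583, -0.0223, 0.2304]
eef_rot: [180.0, 0.1, -180.0]
contact_force: [2.4, 0.8, -0.3]
gripper_width: 0.0296
```

```bash
python3 - <<'E'
from h import *
go(.4995,-.36,.2,180)
E
```

```text
t 49.62 slide [-0.041  -0.3377  0.0303] roll 0.03 dist 0.342 j [  22.   -1.  -25.   -0.  -65. -112.] w 0.0296 f [ 2.4  0.8 -0.3]
```

apply_moves:
  commands:
    - {"grip": 1,"slide": [-0.008,-0.06,0],"roll": 0}
    - {"grip": 1,"slide": [-0.016,-0.12,0],"roll": 0}
    - {"grip": 1,"slide": [-0.024,-0.18,0.01],"roll": 0}
    - {"grip": 1,"slide": [-0.032,-0.24,0.02],"roll": 0}
    - {"grip": 1,"slide": [-0.041,-0.3,0.03],"roll": 0}

```text
time_s: 50.25
tcp_pos: [0.4991, -0.3225, 0.1996]
eef_rot: [180.0, 0.0, 180.0]
contact_force: [2.1, 1.6, -0.1]
gripper_width: 0.0293
```

```bash
python3 - <<'E'
from h import *
go(.4995,-.4325,.075,180)
E
```

```text
t 50.25 slide [-0.0004 -0.11    0.1246] roll -0.01 dist 0.166 j [-14.  14. -12.  -0. -64. -76.] w 0.0293 f [ 2.1  1.6 -0.1]
```

apply_moves:
  commands:
    - {"grip": 1,"slide": [0,-0.055,0.02],"roll": 0}
    - {"grip": 1,"slide": [0,-0.1,0.05],"roll": 0}
    - {"grip": 1,"slide": [0,-0.11,0.09],"roll": 0}
    - {"grip": 1,"slide": [0,-0.11,0.123],"roll": 0}
    - {"grip": 1,"slide": [0,-0.11,0.123],"roll": 0}

```text
time_s: 50.88
tcp_pos: [0.497, -0.4296, 0.0738]
eef_rot: [179.8, -0.3, 179.9]
contact_force: [-0.1, 1.4, 0.0]
gripper_width: 0.0296
```

apply_moves:
  commands:
    - {"grip": 1,"slide": [0,0,0],"roll": 0}
    - {"grip": 1,"slide": [0,0,0],"roll": 0}

```text
time_s: 51.12
tcp_pos: [0.5004, -0.4308, 0.0792]
eef_rot: [-179.9, 0.2, -180.0]
contact_force: [0.7, -0.8, -0.5]
gripper_width: 0.0296
```

```bash
python3 - <<'E'
from h import *
hov('w35',.4997,-.4326,.073)
E
```

```text
t 51.17 slide [ 0.0006 -0.0019  0.006 ] roll 0.03 dist 0.006 j [-24.  26. -12.   0. -52. -66.] w 0.0291 f [-0.9  0.1 -0.7]
```

View pics/w35z.png

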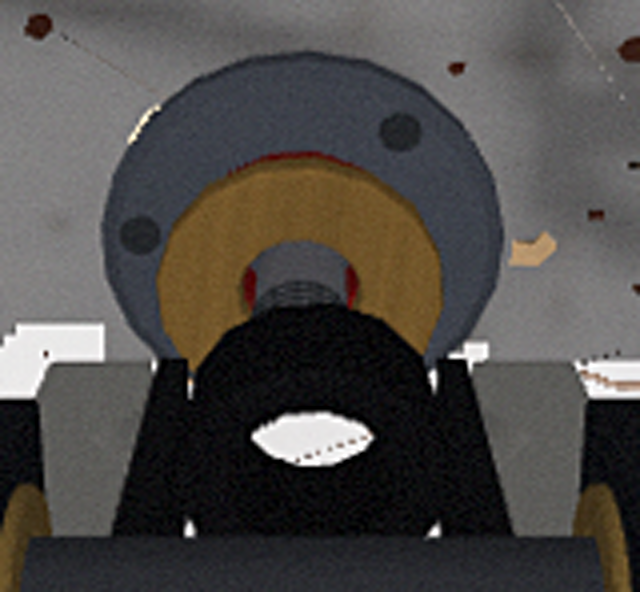

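apply_moves:
  commands:
    - {"grip": 1,"slide": [0.0006,-0.0018,0],"roll": 0}
    - {"grip": 1,"slide": [0.0006,-0.0018,0.004],"roll": 0}
    - {"grip": 1,"slide": [0.0006,-0.0018,0.004],"roll": 0}
    - {"grip": 1,"slide": [0.0006,-0.0018,0.004],"roll": 0}

```text
time_s: 51.68
tcp_pos: [0.4986, -0.4322, 0.0729]
eef_rot: [180.0, -0.0, 180.0]
contact_force: [0.3, -0.3, -0.4]
gripper_width: 0.0295
```

```bash
python3 - <<'E'
from h import *
hov('w36',.4996,-.4327,.073)
E
```

```text
t 51.73 slide [-0.001  -0.0004  0.    ] roll -0.01 dist 0.001 j [-24.  26. -12.   0. -52. -66.] w 0.0294 f [-0.3 -0.3 -0.2]
```

View pics/w36z.png

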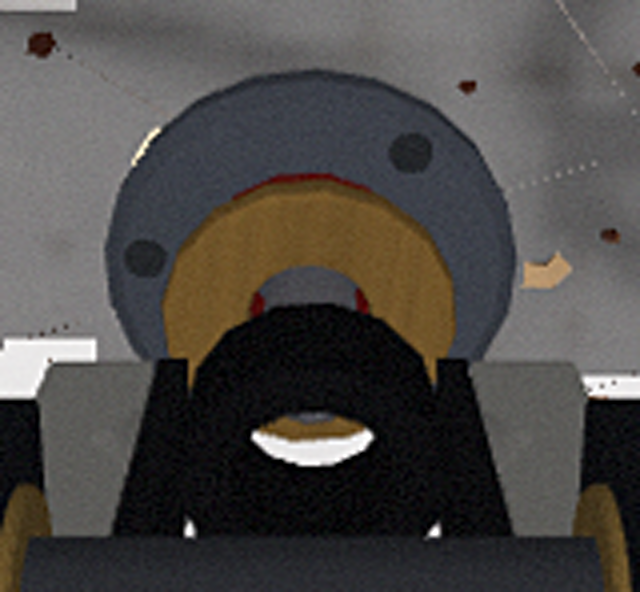

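Aligned to within about 1 mm; correct slightly and lower with the force watched.

apply_moves:
  commands:
    - {"grip": 1,"slide": [-0.0008,-0.0004,0.002],"roll": 0}
    - {"grip": 1,"slide": [-0.0008,-0.0004,0.008],"roll": 0}
    - {"grip": 1,"slide": [-0.0008,-0.0004,0.014],"roll": 0}
    - {"grip": 1,"slide": [-0.0008,-0.0004,0.02],"roll": 0}

```text
time_s: 52.22
tcp_pos: [0.4993, -0.4326, 0.0524]
eef_rot: [180.0, -0.0, 180.0]
contact_force: [-0.3, 0.4, 0.2]
gripper_width: 0.0297
```

apply_moves:
  commands:
    - {"grip": 1,"slide": [0,0,0.006],"roll": 0}
    - {"grip": 1,"slide": [0,0,0.01],"roll": 0}
    - {"grip": 1,"slide": [0,0,0.01],"roll": 0}

```text
time_s: 52.6
tcp_pos: [0.4992, -0.4326, 0.0426]
eef_rot: [180.0, -0.0, 180.0]
contact_force: [-0.8, -0.7, -0.3]
gripper_width: 0.0294
```

apply_moves:
  commands:
    - {"grip": 0.5,"slide": [0,0,0],"roll": 0}
    - {"grip": 0.5,"slide": [0,0,0],"roll": 0}
    - {"grip": 0.5,"slide": [0,0,0],"roll": 0}
    - {"grip": 0.5,"slide": [0,0,-0.04],"roll": 0}
    - {"grip": 0.5,"slide": [0,0,-0.1],"roll": 0}

```text
time_s: 53.22
tcp_pos: [0.4983, -0.432, 0.1422]
eef_rot: [179.9, -0.2, 180.0]
contact_force: [1.8, -1.1, 0.7]
gripper_width: 0.0437
```

apply_moves:
  commands:
    - {"grip": 0.5,"slide": [-0.04,0.02,-0.05],"roll": 0}
    - {"grip": 0.5,"slide": [-0.06,0.04,-0.09],"roll": 0}
    - {"grip": 0.5,"slide": [-0.06,0.06,-0.11],"roll": 0}
    - {"grip": 0.5,"slide": [-0.06,0.06,-0.11],"roll": 0}

```text
time_s: 53.72
tcp_pos: [0.5598, -0.3715, 0.2549]
eef_rot: [-180.0, 0.2, -179.9]
contact_force: [0.0, -0.5, 0.2]
gripper_width: 0.0434
```

```bash
python3 - <<'E'
from h import *
p,d,c=look('w37')
W=cloud(p,d,c);z=W[...,2];x=W[...,0];y=W[...,1]
r=np.hypot(x-.5005,y+.431)
m=(z>.05)&(r>.0095)&(r<.015);print('bush top',m.sum(),np.percentile(z[m],[5,50,95]))
m=(z>.025)&(r>.017)&(r<.0215);print('washer top',m.sum(),np.percentile(z[m],[5,50,95]))
print(ringfit(p,d,c,.05,.066,(.5,-.43)))
# slots
for n,cc in dict(short=(.6333,-.2141),medium=(.6253,-.2533),long=(.6173,-.2925)).items():
    a=np.radians(-11.5);dx=x-cc[0];dy=y-cc[1];xx=dx*np.cos(a)+dy*np.sin(a);yy=-dx*np.sin(a)+dy*np.cos(a)
    m=(abs(yy)<.0105)&(abs(xx)<.04)&(z>-.05)&(z<.047);print(n,m.sum(),np.round(np.percentile(z[m],[5,50,90,99]),4))
print(get_state()['tcp_pos'],get_state()['time_s'])
p,d=capture('top');save('top9.png',p)
E
```

```text
bush top 467 [0.05615113 0.05743512 0.05874174]
washer top 455 [0.03417969 0.03555448 0.03678087]
[ 500.1 -430.6   15.3  772. ]
short 569 [0.0345 0.041  0.0443 0.0458]
medium 548 [0.0118 0.025  0.0376 0.0459]
long 842 [0.0213 0.0397 0.0432 0.0449]
[ 0.55906858 -0.37188732  0.2532579 ] 53.775
```

View pics/w37.png

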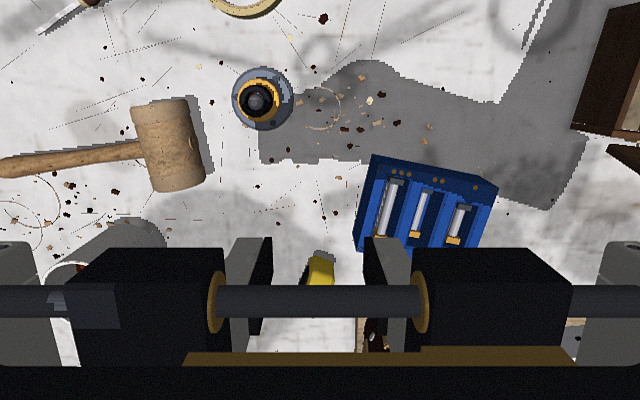

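View pics/top9.png

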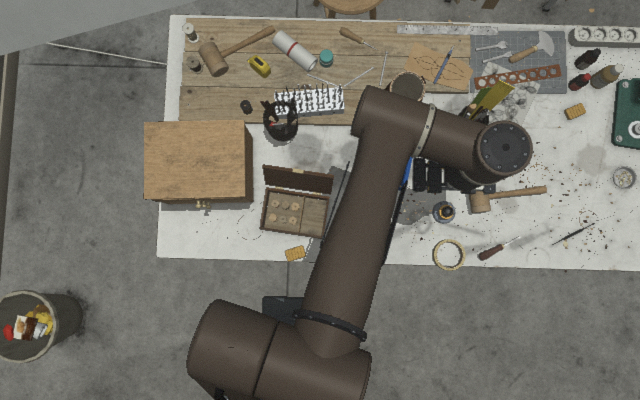

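```bash
python3 - <<'E'
from h import *
f=np.load('w37.npz');c={k:f[k] for k in ['mtx','R','t']};W=cloud(f['p'],f['d'],c);x,y,z=W[...,0],W[...,1],W[...,2]
for n,cc in dict(short=(.6333,-.2141),medium=(.6253,-.2533),long=(.6173,-.2925)).items():
    a=np.radians(-11.5);dx=x-cc[0];dy=y-cc[1];xx=dx*np.cos(a)+dy*np.sin(a);yy=-dx*np.sin(a)+dy*np.cos(a)
    print(n)
    for lo in range(-42,42,7):
        m=(abs(yy)<.0105)&(xx*1000>lo)&(xx*1000<lo+7)&(z>-.05)&(z<.049)
        if m.sum()>5: print(lo,m.sum(),np.round(np.percentile(z[m],[50,95]),4))
E
```

```text
short
-28 65 [0.0434 0.0473]
-21 67 [0.0432 0.0452]
-14 63 [0.0401 0.0419]
-7 62 [0.0399 0.0413]
0 65 [0.0399 0.0416]
7 59 [0.0397 0.0417]
14 108 [0.0431 0.0448]
21 91 [0.043  0.0477]
medium
-35 12 [0.0391 0.0489]
-28 46 [0.0276 0.0288]
-21 44 [0.0239 0.0251]
-14 48 [0.0241 0.0257]
-7 47 [0.0242 0.0258]
0 45 [0.024  0.0256]
7 49 [0.0241 0.0256]
14 44 [0.0239 0.0256]
21 70 [0.0273 0.0289]
28 155 [0.0351 0.0466]
long
-42 71 [0.0434 0.0487]
-35 82 [0.0431 0.0449]
-28 77 [0.0392 0.0412]
-21 77 [0.0394 0.0414]
-14 76 [0.0392 0.0415]
-7 78 [0.0391 0.0416]
0 75 [0.0391 0.0414]
7 73 [0.0396 0.0417]
14 73 [0.0388 0.0414]
21 72 [0.0395 0.0415]
28 96 [0.0399 0.0442]
```

All bolts are level (stack tops about 44 mm, the single medium at about 28 mm), so I'm handing in.

```bash
python3 -c "
from plant import *
print(get_state()['contact_force']);print(close_job())"
```

```text
[-0.25423554  0.40871812 -0.17570774]
the job is handed in; nothing more can be done
None
```

I finished the job and handed it in at about 54 s of the 210 s allowed. Five bolts were there: two short, one medium and two long. Each is in its own slot, and the rings are on the spindle in the order red spacer, brass washer, black bushing.

**Bolts:** The last depth check showed every bolt lying level. The tops of the short and long stacks are at about 44 mm, and the single medium bolt's top is at about 28 mm. All are below the block's 52 mm top.

**Rings:** Before the bushing went on, the spacer top measured about 27.5 mm and the washer top about 35.5 mm. At the end the washer still read about 35.5 mm and the bushing top about 57.5 mm. Fully home would be 28, 36 and 58 mm, so all three are seated to within the camera's accuracy.

**Bystanders and force:** I never moved the tape roll or the beeswax. The last top picture shows both where they began, judged by eye. The highest contact force I saw between moves was about 7.5 N, and the gripper was clear of everything at hand-in.

**Disagreements:** The detection networks were unreliable on this scene, so I located everything from depth and colour instead. The wrist camera was off by about 1.5 mm sideways against the tool, and I corrected for that when placing the parts. No final check failed.

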